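# Tip the hinged pan up on its prop and scoop the wooden carrying grips into the bin

### The arm

A 7-joint arm with a two-finger parallel gripper is mounted at the origin on the work surface; the furniture and walls round the work are solid. World frame = base frame: x ahead of the robot, y to its left, z up, the work surface at z = 0. Lengths are in m, angles in rad, forces in N, time in s.
With the tool pointing down it reaches from about 0.425 to 0.925 m from the base axis. Payload 6.8 kg.
Tool frame: the origin (TCP) lies midway between the tips of the shut fingers; the grasp point (between the pads) lies 19 mm behind it; z points along the fingers, y is the direction in which the jaws open and shut (so a half turn about z gives the same grasp; the last joint's range is limited). The gripper opens to 85 mm and grips with 20 to 120 N. Pads are 22 mm wide; open, the fingers measure 114 mm over their backs; the gripper's body (76 mm by 85 mm) begins 54 mm behind the grasp point. The pads swing forward as they close: fully open they stand 13 mm farther back than shut.
Start: joints at [-1.239, 0.477, 0.022, 1.555, -0.011, 1.109, -0.083], TCP at [0.287, 0.611, 0.231] pointing down, gripper open.
Joint ranges: [-2.96, 2.96], [-0.34, 2.1], [-1.41, 1.46], [0.24, 2.44], [-1.37, 4.51], [0.17, 1.92], [-2.96, 2.96]. Speed limits (rad/s): [2.39, 2.39, 3.14, 3.14, 3.14, 3.14, 3.14].

### API

Orientations are given as a unit quaternion [w, x, y, z].
In Python, from station import readout, eyes, ticket gives the robot as it stands. The module is installed in compiled form; this text tells all that it offers.
- The arm moves only by the shell command python3 -m crank 'ROWS' [FORCE]. ROWS is JSON, a list of rows, each an object of numbers: "jaw": the opening in per cent of the stroke, from 0 (shut) to 100 (fully open); "x", "y", "z": the shift along the tool's x, y, z in mm; "ax", "ay", "az": the turn, a rotation vector about the tool's x, y, z in degrees. In form: [{"jaw": .., "x": .., "y": .., "z": .., "ax": .., "ay": .., "az": ..}, ...]. A call has 1 to 12 rows; each row shifts and turns the commanded pose from where the row before left it, along the tool's axes as they then stand; what a row does not reach is not made up. A row lasts 1/8 s, in which the tool goes at most 62.5 mm and 10.7 degrees, less where a joint would pass 70% of its speed; a pose out of reach is approached as far as the arm can. A call with a gripper value outside its range is refused whole. The fingers move at their own pace and stop on an object; FORCE is the grip in N (left out, the last holds). Time passes only in rows, so rows that do not move let the fingers close. It gives the time, the measured TCP pose, the force and the opening at its end, in the units of the state.
- readout.get_obs(): the state, without advancing time (a new reading comes with each control period).
- eyes.read_camera(name): name is "side" or "top"; returns (picture, depth): 480x640x3 uint8, red, green, blue; 480x640 float32, m along the optical axis (not along the pixel's ray), 0 where there is no reading.
- eyes.calibration(name): a dict with "fx", "fy", "cx", "cy" (pixels), "k1" (the pictures are not rectified: a ray, as slopes to the right and down, at radius r is drawn at 1 + k1 r^2 times it, then the intrinsics apply), "R" (3x3) and "t" (3): a world point X has camera coordinates R X + t. Camera axes: x right, y down, z forward; pixel columns grow to the right and rows downward; lengths in m; the calibration is good to about 2 mm. A picture is of the moment at which its call begins. calibration takes no time and is no camera call.
- ticket.hand_in(): hands the job in, once; it reports no verdict.
The state is a dict: "t": time; "q": joint angles; "joint_vel": joint speeds; "joint_torque": joint torques, N m; "eef_pos": TCP position; "tool_rot": TCP orientation; "contact_force": force on the tool from outside, world axes, zero at the start; "torque": the same for the moment, N m; "gripper_width": opening from 0.0 (shut) to 1.0 (fully open).
Only numpy, scipy, OpenCV 4.12 (cv2) and the standard library are available. Lean on these libraries where they do the work, as an engineer would, in place of code of your own. Each camera call takes 0.05 s, during which the arm holds its last target. There are 200 camera calls.

### The job

Four turned wooden carrying grips lie scattered in the shallow hinged pan: tip the pan up by its handle until its prop catches and holds it by itself, so that they run together at the low end. Gather them there with the bench scoop, without touching them with the gripper, and empty all four into the grey bin. Finally stand the scoop upright on the table again, leaving the pan propped up and the other things on the table where they are.

Things in the scene. Friction and masses are not known exactly. Their poses are not given: they have to be found in the camera images.
- stand: Fixed low frame of dark steel flats, 282 x 172 mm, that carries the hinged aluminium pan. Origin: centre of its underside, on the table. x points along the pan from its low (hinged) end to its high (handle) end, y across, z up. With the pan level its floor is 25 mm above the table.
- pan_hinge (a point): Middle of the pan's hinge pin, along the stand's y at the low end, 16 mm above the table; from it the foot of the low end wall's inner face is 6 mm along and 9 mm square to the pan (axes: the stand's). A wire prop hung under the pan drags its foot over two sawteeth on the stand and holds the pan when it is lowered again. Pan 0.55 kg; lifting takes 3 to 4 N at the handle.
- pan (a joint): Tilt of the pan, rad: 0 level, 0.49 upper stop; raising the handle increases it. Raised past about 0.37 and lowered, it is caught by the prop at 0.32 (lower notch); raised past about 0.46, almost to the stop, and lowered, it is caught at 0.42 (upper notch). Let go elsewhere it falls back to the next notch below, or level.
- pan_handle (a point): Middle of the pan's turned wooden handle: a round bar 17 mm thick, 80 mm long, along the pan's x, sticking out from the high end behind a 22 mm steel neck. 330 mm from the hinge line along the pan and 34 mm square to it, so 50 mm above the table when level. Axes are the pan's and tilt with it: x out along the handle, z square to the floor.
- pan_low_end (a point): Middle of the foot of the low end wall's inner face, at floor level. Axes are the pan's and tilt with it: x up along the floor to the handle, y across, z square to the floor. Inside, the pan is 262 mm long, 144 mm wide here and 176 mm at the high end. Low end wall 68 mm high, side walls falling from 68 to 20 mm, high end wall 20 mm (33 at the handle's strap). Smooth sheet; friction about 0.2.
- scoop_handle (a point): Centre of the scoop's wooden cross bar, where it is held: 20 mm thick along x, 24 mm high, 129 mm long along y. Axes are the scoop's: x towards the lip, z up. The lip's edge is 82.5 mm forward of here and 108 mm down. Aluminium, 0.22 kg; open bowl 145 x 134 mm, flat 2.5 mm floor, rear wall 58 mm, side walls from 58 mm to nothing 32 mm behind the lip; upright cheeks carry the bar.
- scoop_lip (a point): Middle of the scoop's front lower edge, at its underside (z = 0 when it stands on the table). Axes are the scoop's: x forward out of the lip, z up.
- bin_floor (a point): Centre of the inner floor of the fixed grey plastic bin, 4 mm above the table. Axes: x along its 250 mm side, y along its 190 mm side, z up. Walls 4 mm thick, rim 88 mm above the table.
- grip_1_mid (a point): Centre of a turned wooden carrying grip: a round bar with domed ends, 62 mm long, 31 mm thick, a shallow groove round its middle, about 40 g. x is its long axis. One of four alike; at the start they lie in the pan.
- grip_2_mid (a point): Centre of a turned wooden carrying grip: a round bar with domed ends, 62 mm long, 31 mm thick, a shallow groove round its middle, about 40 g. x is its long axis. One of four alike; at the start they lie in the pan.
- grip_3_mid (a point): Centre of a turned wooden carrying grip: a round bar with domed ends, 62 mm long, 31 mm thick, a shallow groove round its middle, about 40 g. x is its long axis. One of four alike; at the start they lie in the pan.
- grip_4_mid (a point): Centre of a turned wooden carrying grip: a round bar with domed ends, 62 mm long, 31 mm thick, a shallow groove round its middle, about 40 g. x is its long axis. One of four alike; at the start they lie in the pan.
- ribbon_roll_1: Bystander: red roll of tying ribbon, 55 mm across, 32 mm high, standing loose. Origin at the centre of its underside.
- ribbon_roll_3: Bystander: yellow roll of tying ribbon, 55 mm across, 32 mm high, standing loose. Origin at the centre of its underside.
- weight_1: Bystander: black cast iron knob weight, 52 mm across, 50 mm high, loose. Origin at the centre of its underside.
- tape_masking: Bystander: roll of masking tape lying flat, 100 mm across, 25 mm high, loose. Origin at the centre of its underside.

How it is judged:
By the outcome, as a careful person would: the job done as asked, in the order asked, and still so for the second after the job is handed in, with the robot touching nothing.
It also fails if it takes over 72 s, if anything falls off the work surface, if the arm or the gripper's body presses on something with over 40 N, if the wrist force passes 120 N, or if a joint passes its speed limit or range.

## Working session

There is one attempt and no reset: what is moved stays moved. The work goes in short steps, Python scripts to look and compute and a shell command to move; the robot and the scene stay as the last step left them, time stands still between calls to the robot, and variables do not carry over. Pictures are saved under pics/ and viewed, about 8 in all and at most 12, crops included, and the job is handed in when it is done.

```bash
mkdir -p pics; ls
python3 - <<'E'
from station import readout, eyes, ticket
import cv2,numpy as np
print(readout.get_obs())
for n in("top","side"):
    p,d=eyes.read_camera(n); c=eyes.calibration(n); print(n,c)
    np.savez(f"{n}0.npz",p=p,d=d); cv2.imwrite(f"pics/{n}0.png",p[...,::-1])
E
```

```text
pics
{'t': 0.0, 'q': array([-1.23907847,  0.4778009 ,  0.0223277 ,  1.55645885, -0.0114944 ,
        1.10930794, -0.08308425]), 'joint_vel': array([ 4.89415432e-05, -2.27008385e-03, -1.02540830e-03, -5.20294270e-04,
        2.14081849e-03, -1.52810441e-03,  7.47267569e-05]), 'joint_torque': array([ 1.06951550e-04, -5.96452081e+01,  1.60866939e+00, -2.81188399e+01,
        1.26168964e-02,  9.43697611e-03, -1.23814524e-05]), 'eef_pos': array([0.28715137, 0.61021289, 0.23032183]), 'tool_rot': array([-1.33985074e-04,  2.18116024e-01,  9.75922408e-01, -9.13726189e-04]), 'contact_force': array([-0.84494748,  0.77184206,  0.23454832]), 'torque': array([ 0.0300333 ,  0.01202075, -0.03724491]), 'gripper_width': 0.9957068619583277}
top {'fx': 473.8379038798494, 'fy': 473.8379038798494, 'cx': 333.620453150028, 'cy': 239.18150720528752, 'k1': -0.026436150282696875, 'R': array([[ 0.01785985, -0.99970924, -0.01620039],
       [-0.99785843, -0.01680237, -0.06321582],
       [ 0.06292524,  0.01729472, -0.99786838]]), 't': array([0.05201543, 0.56537655, 1.11350431])}
side {'fx': 620.7311955403433, 'fy': 620.7311955403433, 'cx': 322.9291341571919, 'cy': 240.58098872753683, 'k1': -0.10528753597334477, 'R': array([[ 0.94052894, -0.33938211, -0.01500303],
       [-0.18195775, -0.46598113, -0.86588277],
       [ 0.28687399,  0.81711772, -0.50002194]]), 't': array([-0.50203906,  0.20302491,  1.60619931])}
```

View pics/top0.png

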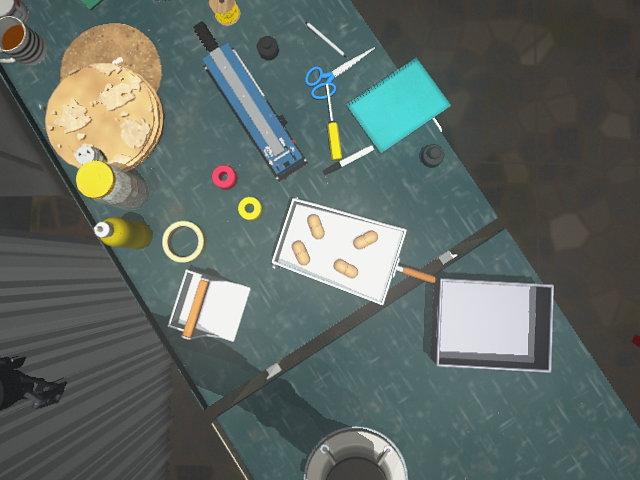

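View pics/side0.png

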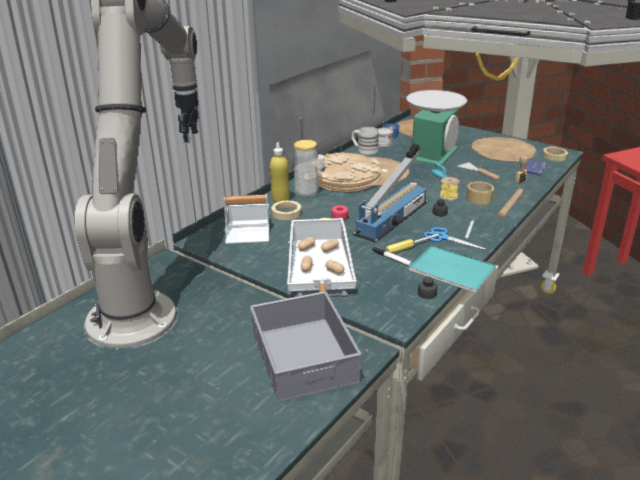

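The top view shows the pan at about (272–407, 199–304) with its handle at (400–436, 266–280). The scoop bar runs (206,282)–(187,335) with its lip to the right, near (242,315), and the bin is at (437–553, 279–371). The side view agrees. Next I'll measure.

```bash
cat > h.py <<'E'
import numpy as np,cv2
from station import readout,eyes
from scipy.spatial.transform import Rotation as Rot
def rays(n,uv):
    c=eyes.calibration(n); uv=np.atleast_2d(np.array(uv,float))
    K=np.array([[c["fx"],0,c["cx"]],[0,c["fy"],c["cy"]],[0,0,1]])
    # drawn = ray*(1+k1 r^2): OpenCV model
    s=cv2.undistortPoints(uv[:,None],K,np.array([c["k1"],0,0,0,0.]))[:,0]
    R=np.array(c["R"]);t=np.array(c["t"])
    return s,R,t
def plane(n,uv,z):
    s,R,t=rays(n,uv); o=-R.T@t; d=np.c_[s,np.ones(len(s))]@R
    return o+d*((z-o[2])/d[:,2])[:,None]
def deep(n,uv,dep):
    s,R,t=rays(n,uv); return (np.c_[s,np.ones(len(s))]*np.array(dep)[:,None]-t)@R
def tool():
    o=readout.get_obs(); q=o["tool_rot"]; return o["eef_pos"],Rot.from_quat([q[1],q[2],q[3],q[0]])
def cloud(n,mask,d):
    v,u=np.nonzero(mask&(d>0)); return deep(n,np.c_[u,v],d[v,u])
E
python3 - <<'E'
from h import *
z=np.load("top0.npz");p,d=z["p"],z["d"]
hsv=cv2.cvtColor(p,cv2.COLOR_RGB2HSV)
m=cv2.inRange(hsv,(5,110,60),(18,255,255))
def roi(m,x0,y0,x1,y1):
    k=np.zeros_like(m,bool);k[y0:y1,x0:x1]=m[y0:y1,x0:x1]>0;return k
for nm,b in(("bar",(180,270,215,345)),("handle",(395,255,440,290))):
    k=roi(m,*b);X=cloud("top",k,d);v,u=np.nonzero(k)
    r=cv2.minAreaRect(np.c_[u,v].astype(np.float32)); box=cv2.boxPoints(r)
    print(nm,len(X),"med",np.median(X,0).round(4),"z pct",np.percentile(X[:,2],[5,50,95]).round(4),r)
    for h in ((.115,.108) if nm=="bar" else (.05,)): 
        B=plane("top",box,h);print(h,B.round(4).tolist(),"c",B.mean(0).round(4),[np.linalg.norm(B[i]-B[i-1]).round(4) for i in(0,1)])
print("lip",plane("top",[(250,288),(233,340)],0).round(4).tolist())
print("bin rim",plane("top",[(439,279),(553,286),(550,371),(437,366)],.088).round(4).tolist())
g=cv2.inRange(hsv,(8,60,120),(20,255,255))
k=roi(g,278,205,400,295)
n,l,s,c=cv2.connectedComponentsWithStats(k.astype(np.uint8))
for i in range(1,n):
    if s[i,4]>40: print("grip",c[i].round(1),s[i,4],plane("top",c[i],.04).round(4))
pan=np.array([(294,199),(407,229),(384,304),(272,266)])
print("pan",[deep("top",[q],[np.median(d[q[1]-2:q[1]+3,q[0]-2:q[0]+3])]).round(3).tolist() for q in pan])
E
```

```text
bar 492 med [0.4014 0.358  0.1201] z pct [0.1164 0.1201 0.1236] ((195.25, 308.25), (8.854375839233398, 58.50212860107422), 18.43494987487793)
0.115 [[0.3447, 0.3868, 0.115], [0.4659, 0.3502, 0.115], [0.4602, 0.3315, 0.115], [0.3391, 0.3681, 0.115]] c [0.4025 0.3591 0.115 ] [np.float64(0.0195), np.float64(0.1266)]
0.108 [[0.3437, 0.3891, 0.108], [0.4657, 0.3523, 0.108], [0.4599, 0.3334, 0.108], [0.3381, 0.3703, 0.108]] c [0.4019 0.3613 0.108 ] [np.float64(0.0196), np.float64(0.1274)]
handle 221 med [ 0.483  -0.1363  0.0574] z pct [0.0537 0.0574 0.0614] ((419.050048828125, 274.8500061035156), (33.5201416015625, 6.640782833099365), 18.434947967529297)
0.05 [[0.4876, -0.0981, 0.05], [0.5022, -0.1028, 0.05], [0.479, -0.1763, 0.05], [0.4645, -0.1715, 0.05]] c [ 0.4833 -0.1372  0.05  ] [np.float64(0.0769), np.float64(0.0153)]
lip [[0.4437, 0.2625, 0.0], [0.3181, 0.3002, 0.0]]
bin rim [[0.4752, -0.1754, 0.088], [0.4639, -0.4291, 0.088], [0.2771, -0.4213, 0.088], [0.2839, -0.1721, 0.088]]
grip [315.4 226. ] 233 [[0.5932 0.1047 0.04  ]]
grip [365.2 239.4] 227 [[ 0.5638 -0.0125  0.04  ]]
grip [300.6 252.5] 240 [[0.5305 0.1383 0.04  ]]
grip [345.7 268.4] 229 [[0.4953 0.0321 0.04  ]]
pan [[[0.649, 0.151, 0.093]], [[0.593, -0.115, 0.001]], [[0.408, -0.066, -0.046]], [[0.498, 0.207, 0.02]]]
```

Run:
```python
import cv2
a=cv2.imread("pics/top0.png")[190:345,160:445]
cv2.imwrite("pics/crop0.png",cv2.resize(a,None,fx=2.8,fy=2.8,interpolation=cv2.INTER_CUBIC))
```

```text
(no output)
```

View pics/crop0.png

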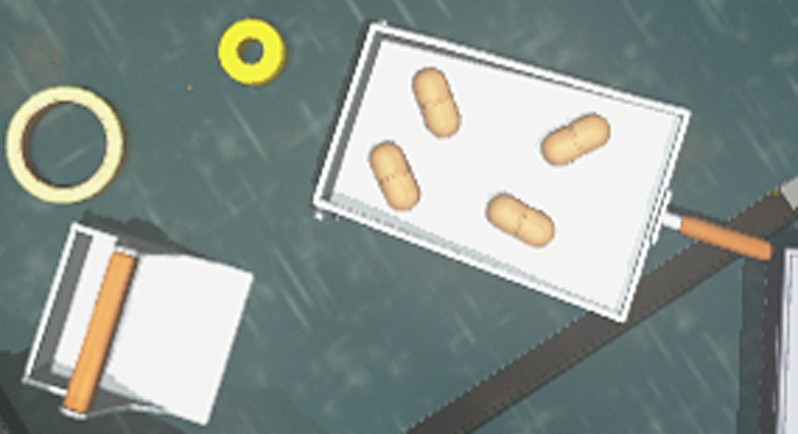

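The crop shows the pan rim corners at full-image pixels (293,198), (406,230), (383,304) and (274,263). The handle points at the bin's near corner. Next: refine the yaws and plan the first move.

```bash
cat >> h.py <<'E'
def rot(tool_y_deg):      # tool pointing down, tool y at world yaw
    a=np.radians(tool_y_deg); y=np.array([np.cos(a),np.sin(a),0]); z=np.array([0,0,-1.])
    return Rot.from_matrix(np.c_[np.cross(y,z),y,z])
def go(pos,R):
    p,r=tool(); d=r.inv().apply(np.array(pos)-p)*1e3; w=(r.inv()*R).as_rotvec(degrees=True)
    print("pos",p.round(4),"shift first:",d.round(1),"turn:",w.round(2),"F",readout.get_obs()["contact_force"].round(1),"t",round(readout.get_obs()["t"],2),"jaw",round(readout.get_obs()["gripper_width"],3))
E
python3 - <<'E'
from h import *
lo=plane("top",[(292.9,197.9),(273.6,263.2)],.093);hi=plane("top",[(406.4,230),(383.2,304.3)],.045)
H=np.array([.4833,-.1372])
print(lo.round(4),hi.round(4),np.linalg.norm(lo[0]-lo[1]),np.linalg.norm(hi[0]-hi[1]))
L=lo.mean(0)[:2];U=hi.mean(0)[:2]
for a,b in((L,U),(L,H),(U,H)): e=b-a;print(np.degrees(np.arctan2(e[1],e[0])).round(2),np.linalg.norm(e).round(4))
# rotated rect of bright pan pixels + side-camera handle cross-check
z=np.load("side0.npz");p=z["p"];hsv=cv2.cvtColor(p,cv2.COLOR_RGB2HSV)
m=cv2.inRange(hsv,(5,110,60),(18,255,255));k=np.zeros_like(m,bool);k[278:296,312:332]=m[278:296,312:332]>0
v,u=np.nonzero(k);print("side handle px",len(u),u.mean() if len(u) else 0,v.mean() if len(u) else 0,plane("side",[(u.mean(),v.mean())],.05))
k=np.zeros_like(m,bool);k[190:206,220:272]=m[190:206,220:272]>0
v,u=np.nonzero(k);print("side bar",len(u),plane("side",[(u.mean(),v.mean())],.108).round(4))
go([H[0],H[1],.2],rot(-17))
E
```

```text
[[0.6511 0.1537 0.093 ]
 [0.5038 0.1934 0.093 ]] [[ 0.587  -0.1079  0.045 ]
 [ 0.4139 -0.0559  0.045 ]] 0.15253643902206918 0.1807154371252364
-106.77 0.2667
-106.85 0.3247
-107.24 0.0579
side handle px 24 322.0 287.7083333333333 [[ 0.49072981 -0.11433859  0.05      ]]
side bar 214 [[0.4027 0.3522 0.108 ]]
pos [0.2872 0.6103 0.2304] shift first: [-495.7 -592.8   31.5] turn: [-8.00e-02  8.00e-02  8.18e+01] F [-0.  -0.7 -0.1] t 0.1 jaw 1.001
```

```bash
python3 -m crank '[{"jaw":70,"x":-40,"y":-46},{"x":-40,"y":-46},{"x":-40,"y":-46},{"x":-40,"y":-46},{"x":-40,"y":-46},{"x":-40,"y":-46},{"x":-40,"y":-46},{"x":-40,"y":-46},{"x":-40,"y":-46},{"x":-40,"y":-46},{"x":-40,"y":-46},{"x":-30,"y":-40}]' 30; python3 -m crank '[{"az":10},{"az":10},{"az":10},{"az":10},{"az":10},{"az":10},{"az":10},{"az":10},{"az":2}]'; python3 -c "
from h import *
go([.4856,-.1295,.10],rot(-16.85)); print(readout.get_obs()['q'].round(2))"
```

```text
pos [0.2872 0.6103 0.2304] shift first: [-494.5 -584.7  131.4] turn: [-8.000e-02  8.000e-02  8.165e+01] F [-0.  -0.7 -0.1] t 0.1 jaw 1.001
[-1.24  0.48  0.02  1.56 -0.01  1.11 -0.08]schema error: expected keys jaw, x, y, z, ax, ay, az
schema error: expected keys jaw, x, y, z, ax, ay, az
```

```bash
python3 -m crank '[{"jaw":70,"x":-41,"y":-47,"z":0,"ax":0,"ay":0,"az":0},{"jaw":70,"x":-41,"y":-47,"z":0,"ax":0,"ay":0,"az":0},{"jaw":70,"x":-41,"y":-47,"z":0,"ax":0,"ay":0,"az":0},{"jaw":70,"x":-41,"y":-47,"z":0,"ax":0,"ay":0,"az":0},{"jaw":70,"x":-41,"y":-47,"z":0,"ax":0,"ay":0,"az":0},{"jaw":70,"x":-41,"y":-47,"z":0,"ax":0,"ay":0,"az":0},{"jaw":70,"x":-41,"y":-47,"z":0,"ax":0,"ay":0,"az":0},{"jaw":70,"x":-41,"y":-47,"z":0,"ax":0,"ay":0,"az":0},{"jaw":70,"x":-41,"y":-47,"z":0,"ax":0,"ay":0,"az":0},{"jaw":70,"x":-41,"y":-47,"z":0,"ax":0,"ay":0,"az":0},{"jaw":70,"x":-41,"y":-47,"z":0,"ax":0,"ay":0,"az":0},{"jaw":70,"x":-40,"y":-47,"z":0,"ax":0,"ay":0,"az":0}]' 30; python3 -m crank '[{"jaw":70,"x":0,"y":0,"z":0,"ax":0,"ay":0,"az":10},{"jaw":70,"x":0,"y":0,"z":0,"ax":0,"ay":0,"az":10},{"jaw":70,"x":0,"y":0,"z":0,"ax":0,"ay":0,"az":10},{"jaw":70,"x":0,"y":0,"z":0,"ax":0,"ay":0,"az":10},{"jaw":70,"x":0,"y":0,"z":0,"ax":0,"ay":0,"az":10},{"jaw":70,"x":0,"y":0,"z":0,"ax":0,"ay":0,"az":10},{"jaw":70,"x":0,"y":0,"z":0,"ax":0,"ay":0,"az":10},{"jaw":70,"x":0,"y":0,"z":0,"ax":0,"ay":0,"az":10},{"jaw":70,"x":0,"y":0,"z":0,"ax":0,"ay":0,"az":2}]'; python3 -c "
from h import *
go([.4856,-.1295,.10],rot(-16.85)); print(readout.get_obs()['q'].round(2))"
```

```text
t: 1.6
eef_pos: [0.4917, -0.1104, 0.2313]
tool_rot: [0.0, 0.218, 0.976, 0.0]
contact_force: [1.0, 0.2, -0.6]
gripper_width: 0.697
t: 2.72
eef_pos: [0.4913, -0.1085, 0.231]
tool_rot: [-0.0, 0.805, 0.593, -0.0]
contact_force: [0.1, -0.0, -1.0]
gripper_width: 0.701
pos [ 0.4913 -0.1085  0.231 ] shift first: [-21.7   0.8 131.1] turn: [-0.03  0.01 -0.36] F [ 0.1 -0.  -1. ] t 2.73 jaw 0.701
[-0.51  0.22  0.71  1.99 -0.17  0.98 -0.02]
```

```bash
python3 -m crank '[{"jaw":70,"x":-22,"y":1,"z":30,"ax":0,"ay":0,"az":-0.4},{"jaw":70,"x":0,"y":0,"z":50,"ax":0,"ay":0,"az":0},{"jaw":70,"x":0,"y":0,"z":50,"ax":0,"ay":0,"az":0},{"jaw":70,"x":0,"y":0,"z":40,"ax":0,"ay":0,"az":0},{"jaw":70,"x":0,"y":0,"z":20,"ax":0,"ay":0,"az":0},{"jaw":70,"x":0,"y":0,"z":10,"ax":0,"ay":0,"az":0},{"jaw":0,"x":0,"y":0,"z":0,"ax":0,"ay":0,"az":0},{"jaw":0,"x":0,"y":0,"z":0,"ax":0,"ay":0,"az":0},{"jaw":0,"x":0,"y":0,"z":0,"ax":0,"ay":0,"az":0},{"jaw":0,"x":0,"y":0,"z":0,"ax":0,"ay":0,"az":0},{"jaw":0,"x":0,"y":0,"z":0,"ax":0,"ay":0,"az":0}]' 40; python3 -c "
from h import *
go([.4856,-.1295,.031],rot(-16.85)); print(readout.get_obs()['q'].round(2))"
```

```text
t: 4.1
eef_pos: [0.4868, -0.13, 0.0323]
tool_rot: [0.001, 0.803, 0.596, 0.001]
contact_force: [-1.0, 0.6, 6.6]
gripper_width: 0.182
pos [ 0.4868 -0.13    0.0323] shift first: [ 0.1 -1.3  1.3] turn: [ 0.11 -0.04  0.06] F [-1.   0.6  6.6] t 4.1 jaw 0.182
[-0.26  0.55  0.51  2.13 -0.49  0.57  0.31]
```

```bash
python3 -m crank '[{"jaw":0,"x":1.8,"y":0,"z":-22.5,"ax":0,"ay":-4,"az":0},{"jaw":0,"x":1.8,"y":0,"z":-22.5,"ax":0,"ay":-4,"az":0},{"jaw":0,"x":1.8,"y":0,"z":-22.5,"ax":0,"ay":-4,"az":0}]'; python3 -c "
from h import *
go([.4856,-.1295,.031],rot(-16.85)); print(readout.get_obs()['q'].round(2))"
```

```text
t: 4.47
eef_pos: [0.4894, -0.1214, 0.0994]
tool_rot: [0.064, 0.799, 0.592, -0.084]
contact_force: [2.3, -1.0, -5.1]
gripper_width: 0.183
pos [ 0.4894 -0.1214  0.0994] shift first: [ 5.8 -1.5 68.8] turn: [ 0.15 12.17 -0.03] F [ 2.3 -1.  -5.1] t 4.47 jaw 0.183
[-0.63  0.52  0.79  2.1  -0.23  0.71 -0.01]
```

```bash
python3 -m crank '[{"jaw":0,"x":1.8,"y":0,"z":-22.5,"ax":0,"ay":-4,"az":0},{"jaw":0,"x":1.8,"y":0,"z":-22.5,"ax":0,"ay":-4,"az":0},{"jaw":0,"x":1.8,"y":0,"z":-22.5,"ax":0,"ay":-4,"az":0},{"jaw":0,"x":0,"y":0,"z":0,"ax":0,"ay":0,"az":0},{"jaw":0,"x":0,"y":0,"z":0,"ax":0,"ay":0,"az":0}]'; python3 -c "
from h import *
go([.4856,-.1295,.031],rot(-16.85)); print(readout.get_obs()['q'].round(2))"; python3 -m crank '[{"jaw":0,"x":-0.3,"y":0,"z":11.3,"ax":0,"ay":2,"az":0},{"jaw":0,"x":-0.3,"y":0,"z":11.3,"ax":0,"ay":2,"az":0},{"jaw":0,"x":-0.3,"y":0,"z":9,"ax":0,"ay":1.6,"az":0},{"jaw":0,"x":0,"y":0,"z":0,"ax":0,"ay":0,"az":0},{"jaw":0,"x":0,"y":0,"z":0,"ax":0,"ay":0,"az":0}]'; python3 -c "
from h import *
go([.4856,-.1295,.031],rot(-16.85)); print(readout.get_obs()['q'].round(2))"
```

```text
t: 5.1
eef_pos: [0.4966, -0.0977, 0.1618]
tool_rot: [0.125, 0.785, 0.584, -0.166]
contact_force: [2.8, -3.0, -1.4]
gripper_width: 0.181
pos [ 0.4966 -0.0977  0.1618] shift first: [ 22.4  -1.6 133.2] turn: [ 0.14 23.98  0.1 ] F [ 2.8 -3.  -1.4] t 5.1 jaw 0.181
[-0.9   0.55  0.97  2.03 -0.05  0.9  -0.23]
t: 5.72
eef_pos: [0.493, -0.1095, 0.1328]
tool_rot: [0.096, 0.792, 0.589, -0.128]
contact_force: [4.7, -0.1, 2.3]
gripper_width: 0.183
pos [ 0.493  -0.1095  0.1328] shift first: [ 11.8  -1.4 103.4] turn: [ 0.09 18.34  0.06] F [ 4.7 -0.1  2.3] t 5.72 jaw 0.183
[-0.78  0.53  0.89  2.06 -0.13  0.81 -0.14]
```

```bash
python3 -m crank '[{"jaw":0,"x":0,"y":0,"z":1.5,"ax":0,"ay":0.3,"az":0},{"jaw":30,"x":0,"y":0,"z":0,"ax":0,"ay":0,"az":0},{"jaw":60,"x":0,"y":0,"z":0,"ax":0,"ay":0,"az":0},{"jaw":60,"x":0,"y":0,"z":0,"ax":0,"ay":0,"az":0},{"jaw":60,"x":0,"y":0,"z":0,"ax":0,"ay":0,"az":0},{"jaw":60,"x":0,"y":0,"z":-30,"ax":0,"ay":0,"az":0},{"jaw":60,"x":0,"y":0,"z":-50,"ax":0,"ay":0,"az":0},{"jaw":60,"x":0,"y":0,"z":-50,"ax":0,"ay":9,"az":0},{"jaw":60,"x":0,"y":0,"z":0,"ax":0,"ay":9,"az":0}]'
python3 - <<'E'
from h import *
ims=[]
for n in("top","side"):
    p,d=eyes.read_camera(n);np.savez(f"{n}1.npz",p=p,d=d);ims.append(p)
a=cv2.resize(ims[0][180:350,240:470],None,fx=1.73,fy=1.73);b=cv2.resize(ims[1][170:360,220:430],None,fx=1.9,fy=1.9)
h=min(a.shape[0],b.shape[0]);cv2.imwrite("pics/p1.png",np.hstack([a[:h],b[:h]])[...,::-1])
o=np.degrees(0)
go([.402,.361,.20],rot(73.3))
E
```

```text
t: 6.85
eef_pos: [0.5066, -0.07, 0.2582]
tool_rot: [0.001, 0.802, 0.598, 0.004]
contact_force: [0.2, -0.5, -0.5]
gripper_width: 0.6
pos [ 0.5028 -0.0755  0.2563] shift first: [ 386.9 -225.8   57. ] turn: [ 2.600e-01 -3.000e-02 -9.053e+01] F [-0.7 -1.1  0. ] t 6.95 jaw 0.603
```

View pics/p1.png

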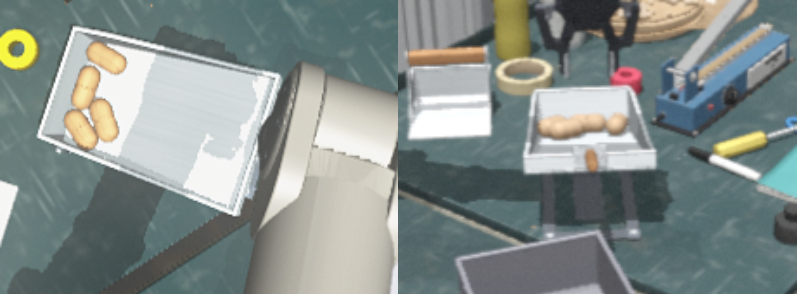

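The composite shows the pan propped. All four grips are gathered at the low end, within about 60 mm of the end wall, and the bystanders are untouched. Next, fetch the scoop.

```bash
python3 -m crank '[{"jaw":80,"x":43,"y":-25,"z":0,"ax":0,"ay":0,"az":0},{"jaw":80,"x":43,"y":-25,"z":0,"ax":0,"ay":0,"az":0},{"jaw":80,"x":43,"y":-25,"z":0,"ax":0,"ay":0,"az":0},{"jaw":80,"x":43,"y":-25,"z":0,"ax":0,"ay":0,"az":0},{"jaw":80,"x":43,"y":-25,"z":0,"ax":0,"ay":0,"az":0},{"jaw":80,"x":43,"y":-25,"z":0,"ax":0,"ay":0,"az":0},{"jaw":80,"x":43,"y":-25,"z":0,"ax":0,"ay":0,"az":0},{"jaw":80,"x":43,"y":-25,"z":0,"ax":0,"ay":0,"az":0},{"jaw":80,"x":43,"y":-25,"z":0,"ax":0,"ay":0,"az":0}]' ; python3 -m crank '[{"jaw":80,"x":0,"y":0,"z":0,"ax":0,"ay":0,"az":-10},{"jaw":80,"x":0,"y":0,"z":0,"ax":0,"ay":0,"az":-10},{"jaw":80,"x":0,"y":0,"z":0,"ax":0,"ay":0,"az":-10},{"jaw":80,"x":0,"y":0,"z":0,"ax":0,"ay":0,"az":-10},{"jaw":80,"x":0,"y":0,"z":0,"ax":0,"ay":0,"az":-10},{"jaw":80,"x":0,"y":0,"z":0,"ax":0,"ay":0,"az":-10},{"jaw":80,"x":0,"y":0,"z":0,"ax":0,"ay":0,"az":-10},{"jaw":80,"x":0,"y":0,"z":0,"ax":0,"ay":0,"az":-10},{"jaw":80,"x":0,"y":0,"z":0,"ax":0,"ay":0,"az":-10.5}]'; python3 -c "
from h import *
go([.404,.3595,.086],rot(73.3)); print(readout.get_obs()['q'].round(2))"
```

```text
t: 8.07
eef_pos: [0.3989, 0.3655, 0.2532]
tool_rot: [0.001, 0.803, 0.596, -0.002]
contact_force: [0.5, 0.0, 0.3]
gripper_width: 0.8
t: 9.2
eef_pos: [0.3994, 0.3639, 0.2529]
tool_rot: [-0.0, 0.139, 0.99, -0.002]
contact_force: [-0.4, -0.1, -0.2]
gripper_width: 0.803
pos [0.3994 0.3639 0.2529] shift first: [ -5.6  -2.1 166.9] turn: [-0.28  0.01  0.77] F [-0.4 -0.1 -0.2] t 9.2 jaw 0.803
[-1.23  0.25  0.44  1.87 -0.12  1.05  0.56]
```

```bash
python3 -m crank '[{"jaw":80,"x":-5.6,"y":-2,"z":47,"ax":0,"ay":0,"az":0.8},{"jaw":80,"x":0,"y":0,"z":55,"ax":0,"ay":0,"az":0},{"jaw":80,"x":0,"y":0,"z":40,"ax":0,"ay":0,"az":0},{"jaw":80,"x":0,"y":0,"z":25,"ax":0,"ay":0,"az":0},{"jaw":80,"x":0,"y":0,"z":0,"ax":0,"ay":0,"az":0},{"jaw":0,"x":0,"y":0,"z":0,"ax":0,"ay":0,"az":0},{"jaw":0,"x":0,"y":0,"z":0,"ax":0,"ay":0,"az":0},{"jaw":0,"x":0,"y":0,"z":0,"ax":0,"ay":0,"az":0},{"jaw":0,"x":0,"y":0,"z":0,"ax":0,"ay":0,"az":0},{"jaw":0,"x":0,"y":0,"z":0,"ax":0,"ay":0,"az":0}]' 80
python3 - <<'E'
from h import *
p,r=tool();go([.404,.3595,.086],rot(73.3))
p_,d=eyes.read_camera("top");np.savez("top2.npz",p=p_,d=d)
hsv=cv2.cvtColor(p_,cv2.COLOR_RGB2HSV)
a=p_[255:350,160:270];cv2.imwrite("pics/p2.png",cv2.resize(a,None,fx=5,fy=5)[...,::-1])
E
```

```text
t: 10.45
eef_pos: [0.4053, 0.3609, 0.0882]
tool_rot: [0.0, 0.149, 0.989, 0.0]
contact_force: [-1.7, 0.1, 7.7]
gripper_width: 0.222
pos [0.4053 0.3609 0.0882] shift first: [ 0.9 -1.8  2.2] turn: [ 0.02  0.03 -0.4 ] F [-1.7  0.1  7.7] t 10.45 jaw 0.222
```

View pics/p2.png

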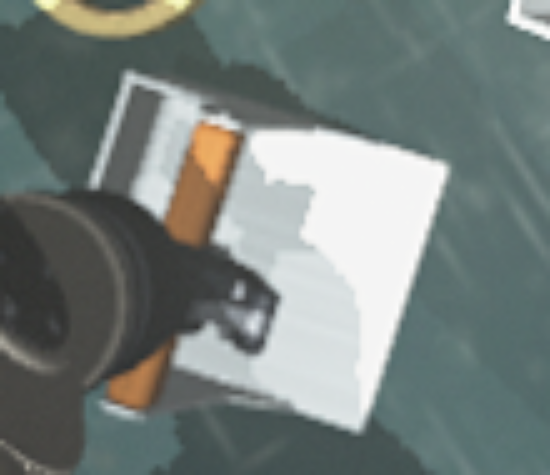

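Picture: the bar is held. The lip corners are at (249.6,288) and (232.4,341). Next: the scoop's offset in the tool frame and the pan targets.

```bash
cat >> h.py <<'E'
TH=.32; YAW=np.radians(-106.85); ux=np.array([np.cos(YAW),np.sin(YAW),0]); uy=np.array([-ux[1],ux[0],0]); uz=np.array([0,0,1.])
H0=np.array([.4833,-.1372]); HINGE=np.r_[H0-.330*ux[:2],.016]
PX=np.cos(TH)*ux+np.sin(TH)*uz; PZ=-np.sin(TH)*ux+np.cos(TH)*uz
FOOT=HINGE+.006*PX+.009*PZ
LIP=np.array([0.,-.0825,.089])     # lip in tool frame (tool y = -scoop x), may be refined
def scoop(s,h,rel,off=0):
    """lip at s along floor, h above it, scoop pitched rel deg lip-up relative to the floor"""
    a=np.radians(rel); sx=-np.cos(a)*PX+np.sin(a)*PZ; ty=-sx; tx=uy*-1 if False else None
    tz=-(np.cos(a)*PZ+np.sin(a)*PX); M=np.c_[np.cross(ty,tz),ty,tz]; R=Rot.from_matrix(M)
    return FOOT+s*PX+h*PZ+off*uy-R.apply(LIP),R
E
python3 - <<'E'
from h import *
l=plane("top",[(249.6,288),(232.4,341)],0.0);p,r=tool()
print(l.round(4),np.linalg.norm(l[0]-l[1]),"lip in tool",r.inv().apply(l.mean(0)-p).round(4),"yaw err",r.inv().apply(l[0]-l[1]).round(4))
print("foot",FOOT.round(4))
for a in((.115,.03,0),(.115,.0,0),(0.003,0,0),(.002,.05,22),(.002,.07,30)): 
    P,R=scoop(*a);print(a,P.round(4),R.apply([0,0,1]).round(2),R.apply([0,1,0]).round(2))
# refine pan pose, propped: corners of low/high rims from picture crop p1 (top crop scale 1.73 origin 240,180)
c=lambda x,y:(x/1.73+240,y/1.73+180)
def top(s,h,y): return FOOT+s*PX+h*PZ+y*uy
cal=eyes.calibration("top");K=np.array([[cal["fx"],0,cal["cx"]],[0,cal["fy"],cal["cy"]],[0,0,1]])
pts=np.array([top(-.001,.068,.073),top(-.001,.068,-.073),top(.263,.02,.089),top(.263,.02,-.089)])
px=cv2.projectPoints(pts,cv2.Rodrigues(cal["R"])[0],cal["t"],K,np.array([cal["k1"],0,0,0,0]))[0][:,0]
print("pred",((px-[240,180])*1.73).round(1))
E
python3 - <<'E'
import numpy as np,cv2
p=np.load("top1.npz")["p"][185:310,250:405]
cv2.imwrite("pics/p3.png",cv2.resize(p,None,fx=5,fy=4.7,interpolation=cv2.INTER_CUBIC)[...,::-1])
E
```

```text
[[0.4437 0.2634 0.    ]
 [0.3157 0.3016 0.    ]] 0.13352773234457774 lip in tool [ 0.0015 -0.0825  0.0882] yaw err [-1.335e-01  1.200e-03  1.000e-04]
foot [0.5781 0.1759 0.0264]
(0.115, 0.03, 0) [0.5346 0.0323 0.2015] [-0.09 -0.3  -0.95] [-0.28 -0.91  0.31]
(0.115, 0.0, 0) [0.5319 0.0233 0.173 ] [-0.09 -0.3  -0.95] [-0.28 -0.91  0.31]
(0.003, 0, 0) [0.5627 0.125  0.1378] [-0.09 -0.3  -0.95] [-0.28 -0.91  0.31]
(0.002, 0.05, 22) [0.5566 0.1049 0.1581] [ 0.02  0.06 -1.  ] [-0.29 -0.96 -0.06]
(0.002, 0.07, 30) [0.5553 0.1006 0.164 ] [ 0.06  0.19 -0.98] [-0.28 -0.94 -0.2 ]
pred [[ 74.6  28.4]
 [ 39.3 135.1]
 [276.9  76.1]
 [233.8 212.7]]
```

View pics/p3.png

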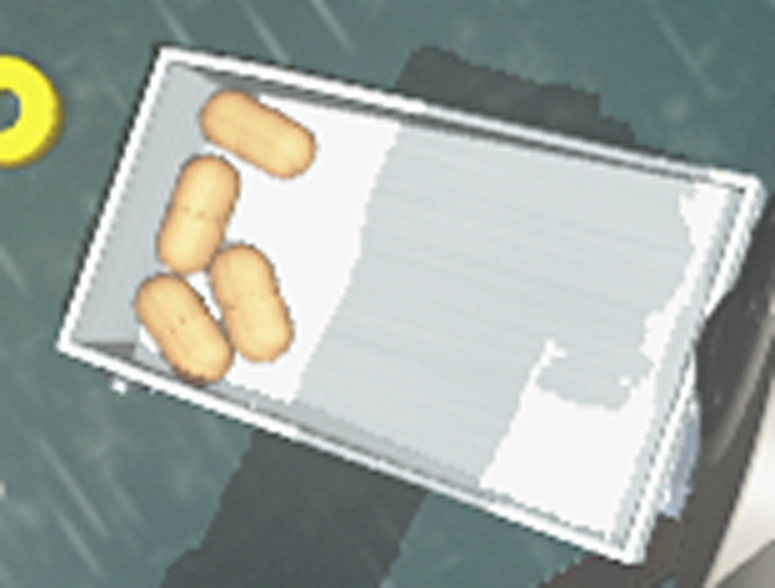

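Predicted rim corners match the picture to within about 2 px, so the pan pose and the 0.32 rad tilt are confirmed. The grips lie at (200–315, 90–380) in the crop, within roughly 65 mm of the end wall.

```bash
sed -i 's/^LIP=.*/LIP=np.array([.0015,-.0825,.0882])/' h.py; python3 -m crank '[{"jaw":0,"x":0,"y":0,"z":-20,"ax":0,"ay":0,"az":0},{"jaw":0,"x":0,"y":0,"z":-50,"ax":0,"ay":0,"az":0},{"jaw":0,"x":0,"y":0,"z":-50,"ax":0,"ay":0,"az":0},{"jaw":0,"x":0,"y":0,"z":-50,"ax":0,"ay":0,"az":0},{"jaw":0,"x":0,"y":0,"z":0,"ax":0,"ay":0,"az":0}]' 100; python3 -c "
from h import *
P,R=scoop(.115,.06,0);go([P[0],P[1],.258],R);print(P)"
```

```text
t: 11.12
eef_pos: [0.4067, 0.362, 0.2611]
tool_rot: [0.002, 0.149, 0.989, 0.003]
contact_force: [-0.1, -0.1, -2.7]
gripper_width: 0.219
pos [0.4067 0.362  0.2611] shift first: [-217.8 -268.2    2.1] turn: [ 1.6000e-01 -2.9170e+01  1.7733e+02] F [-0.1 -0.1 -2.7] t 11.12 jaw 0.219
[0.53586098 0.04151766 0.2292341 ]
```

```bash
python3 -m crank '[{"jaw":0,"x":-27,"y":-33.5,"z":0,"ax":0,"ay":0,"az":0},{"jaw":0,"x":-27,"y":-33.5,"z":0,"ax":0,"ay":0,"az":0},{"jaw":0,"x":-27,"y":-33.5,"z":0,"ax":0,"ay":0,"az":0},{"jaw":0,"x":-27,"y":-33.5,"z":0,"ax":0,"ay":0,"az":0},{"jaw":0,"x":-27,"y":-33.5,"z":0,"ax":0,"ay":0,"az":0},{"jaw":0,"x":-27,"y":-33.5,"z":0,"ax":0,"ay":0,"az":0},{"jaw":0,"x":-27,"y":-33.5,"z":0,"ax":0,"ay":0,"az":0},{"jaw":0,"x":-27,"y":-33.5,"z":0,"ax":0,"ay":0,"az":0}]'; python3 -m crank '[{"jaw":0,"x":0,"y":0,"z":0,"ax":0,"ay":0,"az":10},{"jaw":0,"x":0,"y":0,"z":0,"ax":0,"ay":0,"az":10},{"jaw":0,"x":0,"y":0,"z":0,"ax":0,"ay":0,"az":10},{"jaw":0,"x":0,"y":0,"z":0,"ax":0,"ay":0,"az":10},{"jaw":0,"x":0,"y":0,"z":0,"ax":0,"ay":0,"az":10},{"jaw":0,"x":0,"y":0,"z":0,"ax":0,"ay":0,"az":10},{"jaw":0,"x":0,"y":0,"z":0,"ax":0,"ay":0,"az":10},{"jaw":0,"x":0,"y":0,"z":0,"ax":0,"ay":0,"az":10},{"jaw":0,"x":0,"y":0,"z":0,"ax":0,"ay":0,"az":10}]';python3 -m crank '[{"jaw":0,"x":0,"y":0,"z":0,"ax":0,"ay":0,"az":10},{"jaw":0,"x":0,"y":0,"z":0,"ax":0,"ay":0,"az":10},{"jaw":0,"x":0,"y":0,"z":0,"ax":0,"ay":0,"az":10},{"jaw":0,"x":0,"y":0,"z":0,"ax":0,"ay":0,"az":10},{"jaw":0,"x":0,"y":0,"z":0,"ax":0,"ay":0,"az":10},{"jaw":0,"x":0,"y":0,"z":0,"ax":0,"ay":0,"az":10},{"jaw":0,"x":0,"y":0,"z":0,"ax":0,"ay":0,"az":10},{"jaw":0,"x":0,"y":0,"z":0,"ax":0,"ay":0,"az":10},{"jaw":0,"x":0,"y":0,"z":0,"ax":0,"ay":0,"az":10}]'; python3 -c "
from h import *
P,R=scoop(.113,.04,0);go(P,R);print(readout.get_obs()['q'].round(2))"
```

```text
t: 12.12
eef_pos: [0.5319, 0.0396, 0.2563]
tool_rot: [-0.001, 0.149, 0.989, -0.001]
contact_force: [1.3, 1.1, -1.3]
gripper_width: 0.223
t: 13.25
eef_pos: [0.5315, 0.0408, 0.2562]
tool_rot: [0.0, 0.806, 0.592, -0.002]
contact_force: [0.6, -1.1, -2.1]
gripper_width: 0.22
t: 14.38
eef_pos: [0.5316, 0.041, 0.2562]
tool_rot: [0.001, 0.988, -0.152, -0.001]
contact_force: [0.8, -0.4, -1.7]
gripper_width: 0.22
pos [0.5316 0.041  0.2562] shift first: [ 4.   2.4 46.6] turn: [-18.18   0.19  -0.57] F [ 0.8 -0.4 -1.7] t 14.38 jaw 0.22
[-1.17  0.57  1.39  1.91 -0.6   1.19 -1.43]
```

```bash
python3 -m crank '[{"jaw":0,"x":4,"y":2,"z":0,"ax":-6,"ay":0,"az":-0.5},{"jaw":0,"x":0,"y":0,"z":0,"ax":-6,"ay":0,"az":0},{"jaw":0,"x":0,"y":0,"z":0,"ax":-6.2,"ay":0,"az":0},{"jaw":0,"x":0,"y":0,"z":0,"ax":0,"ay":0,"az":0}]'; python3 -c "
from h import *
P,R=scoop(.110,.02,0);go(P,R);print(readout.get_obs()['q'].round(2))"
```

```text
t: 14.88
eef_pos: [0.5357, 0.04, 0.2555]
tool_rot: [0.158, 0.977, -0.14, -0.024]
contact_force: [-0.1, -0.4, -2.5]
gripper_width: 0.219
pos [0.5357 0.04   0.2555] shift first: [ -0.2 -14.8  64.4] turn: [ 0.08 -0.02  0.5 ] F [-0.1 -0.4 -2.5] t 14.88 jaw 0.219
[-1.23  0.74  1.4   1.83 -0.44  1.25 -1.57]
```

```bash
python3 -m crank '[{"jaw":0,"x":0,"y":-15,"z":20,"ax":0,"ay":0,"az":0.5},{"jaw":0,"x":0,"y":0,"z":25,"ax":0,"ay":0,"az":0},{"jaw":0,"x":0,"y":0,"z":20,"ax":0,"ay":0,"az":0},{"jaw":0,"x":0,"y":0,"z":0,"ax":0,"ay":0,"az":0}]'
python3 - <<'E'
from h import *
P,R=scoop(.110,.0,0);go(P,R);print(readout.get_obs()['q'].round(2))
ims=[]
for n in("top","side"):
    p,d=eyes.read_camera(n);np.savez(f"{n}4.npz",p=p,d=d);ims.append(p)
a=cv2.resize(ims[0][180:320,245:415],None,fx=2.3,fy=2.3);b=cv2.resize(ims[1][170:331,250:415],None,fx=2,fy=2)
h=min(a.shape[0],b.shape[0]);cv2.imwrite("pics/p4.png",np.hstack([a[:h],b[:h]])[...,::-1])
E
```

```text
t: 15.38
eef_pos: [0.5321, 0.031, 0.1892]
tool_rot: [0.157, 0.976, -0.148, -0.024]
contact_force: [0.5, -0.4, -1.8]
gripper_width: 0.22
pos [0.5321 0.031  0.1892] shift first: [ 0.6 -3.  18.4] turn: [-0.07  0.18 -0.39] F [ 0.5 -0.4 -1.8] t 15.38 jaw 0.22
[-1.18  0.8   1.32  1.9  -0.51  1.13 -1.55]
```

View pics/p4.png

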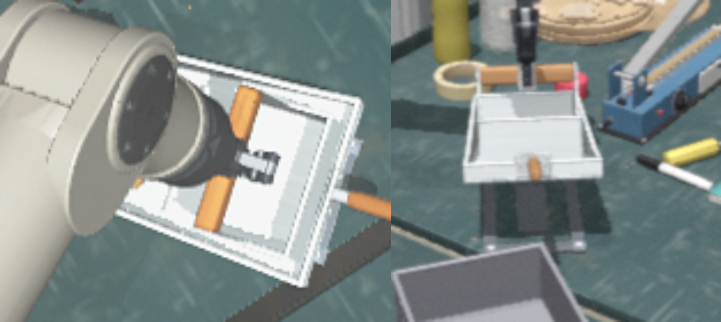

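The scoop sits centred between the pan walls, with its rear wall just inside the high end. Lowering to contact.

```bash
python3 -m crank '[{"jaw":0,"x":0.5,"y":-3,"z":10,"ax":0,"ay":0,"az":-0.4},{"jaw":0,"x":0,"y":0,"z":5,"ax":0,"ay":0,"az":0},{"jaw":0,"x":0,"y":0,"z":0,"ax":0,"ay":0,"az":0}]';  python3 -m crank '[{"jaw":0,"x":0,"y":0,"z":2,"ax":0,"ay":0,"az":0},{"jaw":0,"x":0,"y":0,"z":0,"ax":0,"ay":0,"az":0}]';  python3 -m crank '[{"jaw":0,"x":0,"y":0,"z":2,"ax":0,"ay":0,"az":0},{"jaw":0,"x":0,"y":0,"z":0,"ax":0,"ay":0,"az":0}]'; python3 -c "
from h import *
P,R=scoop(.110,.0,0);go(P,R)"
```

```text
t: 15.85
eef_pos: [0.5337, 0.0299, 0.1755]
tool_rot: [0.157, 0.977, -0.143, -0.023]
contact_force: [0.3, -0.1, -2.9]
gripper_width: 0.22
t: 16.1
eef_pos: [0.5338, 0.0293, 0.174]
tool_rot: [0.157, 0.977, -0.143, -0.023]
contact_force: [-0.5, -0.0, -2.1]
gripper_width: 0.222
t: 16.35
eef_pos: [0.5335, 0.0287, 0.172]
tool_rot: [0.157, 0.977, -0.143, -0.023]
contact_force: [-0.3, -0.0, -2.0]
gripper_width: 0.218
pos [0.5335 0.0287 0.172 ] shift first: [-1.4  0.7  1.6] turn: [-0.03 -0.04  0.14] F [-0.3 -0.  -2. ] t 16.35 jaw 0.218
```

```bash
python3 -m crank '[{"jaw":0,"x":-1,"y":0,"z":1.5,"ax":0,"ay":0,"az":0},{"jaw":0,"x":0,"y":0,"z":0,"ax":0,"ay":0,"az":0}]';  python3 -m crank '[{"jaw":0,"x":0,"y":0,"z":1,"ax":0,"ay":0,"az":0},{"jaw":0,"x":0,"y":0,"z":0,"ax":0,"ay":0,"az":0}]';  python3 -c "
from h import *
P,R=scoop(.110,.0,0);go(P,R);print(readout.get_obs()['torque'])"
```

```text
t: 16.6
eef_pos: [0.5325, 0.0286, 0.1707]
tool_rot: [0.157, 0.977, -0.143, -0.023]
contact_force: [-0.4, 0.6, -1.2]
gripper_width: 0.218
t: 16.85
eef_pos: [0.5328, 0.0284, 0.1702]
tool_rot: [0.157, 0.977, -0.143, -0.023]
contact_force: [-1.3, 2.0, 4.8]
gripper_width: 0.221
pos [0.5328 0.0284 0.1702] shift first: [-0.8  0.8 -0.3] turn: [-0.07 -0.08  0.14] F [-1.3  2.   4.8] t 16.85 jaw 0.221
[ 0.56938299  0.21600755 -0.13109281]
```

```bash
python3 -m crank '[{"jaw":0,"x":-0.5,"y":-15,"z":0,"ax":0,"ay":0,"az":0},{"jaw":0,"x":0,"y":-15,"z":0,"ax":0,"ay":0,"az":0},{"jaw":0,"x":0,"y":-12,"z":0,"ax":0,"ay":0,"az":0},{"jaw":0,"x":0,"y":-10,"z":0,"ax":0,"ay":0,"az":0},{"jaw":0,"x":0,"y":-10,"z":0,"ax":0,"ay":0,"az":0}]'; python3 -c "
from h import *
P,R=scoop(.0,.0,0);go(P,R);print(readout.get_obs()['torque'])"; python3 -m crank '[{"jaw":0,"x":0,"y":-8,"z":0,"ax":0,"ay":0,"az":0},{"jaw":0,"x":0,"y":-8,"z":0,"ax":0,"ay":0,"az":0},{"jaw":0,"x":0,"y":-8,"z":0,"ax":0,"ay":0,"az":0}]'; python3 -c "
from h import *
P,R=scoop(.0,.0,0);go(P,R);print(readout.get_obs()['torque'],readout.get_obs()['q'].round(2))"
```

```text
t: 17.48
eef_pos: [0.5498, 0.0852, 0.1508]
tool_rot: [0.157, 0.977, -0.143, -0.022]
contact_force: [0.2, 0.8, 7.4]
gripper_width: 0.219
pos [0.5498 0.0852 0.1508] shift first: [ -0.5 -46.8   0. ] turn: [-0.03 -0.16  0.15] F [0.2 0.8 7.4] t 17.48 jaw 0.219
[ 0.07752259  0.07024465 -0.01398153]
t: 17.85
eef_pos: [0.5563, 0.1068, 0.1434]
tool_rot: [0.158, 0.977, -0.143, -0.022]
contact_force: [-0.4, 0.4, 7.8]
gripper_width: 0.22
pos [0.5563 0.1068 0.1434] shift first: [ -0.6 -23.1   0.1] turn: [-0.03 -0.16  0.14] F [-0.4  0.4  7.8] t 17.85 jaw 0.22
[-0.09815111  0.18374494 -0.07935522] [-1.2   0.89  1.23  1.83 -0.59  1.14 -1.64]
```

```bash
python3 -m crank '[{"jaw":0,"x":-0.5,"y":-7,"z":0,"ax":0,"ay":0,"az":0},{"jaw":0,"x":0,"y":-7,"z":0,"ax":0,"ay":0,"az":0},{"jaw":0,"x":0,"y":-4,"z":0,"ax":0,"ay":0,"az":0}]'; python3 -m crank '[{"jaw":0,"x":0,"y":-2,"z":0,"ax":0,"ay":0,"az":0},{"jaw":0,"x":0,"y":-1.5,"z":0,"ax":0,"ay":0,"az":0},{"jaw":0,"x":0,"y":0,"z":0,"ax":0,"ay":0,"az":0}]'
python3 - <<'E'
from h import *
P,R=scoop(.0,.0,0);go(P,R);print(readout.get_obs()['torque'],readout.get_obs()['q'].round(2))
ims=[]
for n in("top","side"):
    p,d=eyes.read_camera(n);np.savez(f"{n}5.npz",p=p,d=d);ims.append(p)
a=cv2.resize(ims[0][180:320,245:415],None,fx=2.3,fy=2.3);b=cv2.resize(ims[1][180:290,270:385],None,fx=3,fy=3)
h=min(a.shape[0],b.shape[0]);cv2.imwrite("pics/p5.png",np.hstack([a[:h],b[:h]])[...,::-1])
E
```

```text
t: 18.23
eef_pos: [0.5607, 0.1231, 0.1379]
tool_rot: [0.158, 0.977, -0.143, -0.022]
contact_force: [-0.1, 0.3, 8.2]
gripper_width: 0.22
t: 18.6
eef_pos: [0.5617, 0.1264, 0.1367]
tool_rot: [0.158, 0.977, -0.143, -0.022]
contact_force: [0.6, 0.7, 7.5]
gripper_width: 0.222
pos [0.5617 0.1264 0.1367] shift first: [-0.1 -1.7  0.1] turn: [-0.03 -0.17  0.15] F [0.6 0.7 7.5] t 18.6 jaw 0.222
[-0.02414961  0.13265892 -0.05010485] [-1.21  0.91  1.21  1.81 -0.6   1.15 -1.67]
```

View pics/p5.png

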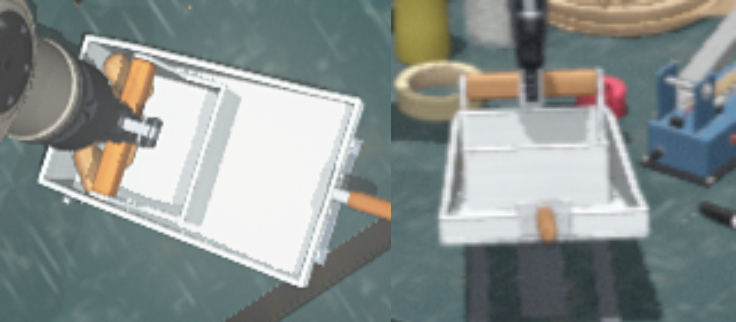

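Grips show just ahead of the bar at (115,70) and (85,165), inside the bowl between the lip and the bar. The lip is about 2 mm from the end wall. Next I'll work out the curl-back increments.

```bash
python3 -m crank '[{"jaw":0,"x":0,"y":-1.5,"z":0,"ax":0,"ay":0,"az":0},{"jaw":0,"x":0,"y":0,"z":0,"ax":0,"ay":0,"az":0}]'
python3 - <<'E'
from h import *
P,R=scoop(.0,.0,0);go(P,R)
S=[(.0015,(.145*np.sin(np.radians(a))+min(.002,a*.001)),a) for a in range(0,41,4)]
S=[(s+max(0,(a-28))*0,h,a) for s,h,a in S]
for A,B in zip(S,S[1:]):
    p0,r0=scoop(*A);p1,r1=scoop(*B);print(B[2],round(B[1],3),(r0.inv().apply(p1-p0)*1e3).round(1),(r0.inv()*r1).as_rotvec(degrees=True).round(1))
E
```

```text
t: 18.95
eef_pos: [0.5621, 0.1275, 0.1364]
tool_rot: [0.158, 0.977, -0.143, -0.022]
contact_force: [-0.4, -1.0, 7.8]
gripper_width: 0.217
pos [0.5621 0.1275 0.1364] shift first: [-0.2 -0.5  0.2] turn: [-0.02 -0.17  0.13] F [-0.4 -1.   7.8] t 18.95 jaw 0.217
4 0.012 [ 0.   6.  -6.1] [ 4. -0.  0.]
8 0.022 [ 0.   5.2 -4.1] [ 4. -0. -0.]
12 0.032 [-0.   4.6 -3.9] [4. 0. 0.]
16 0.042 [-0.   3.9 -3.6] [ 4.  0. -0.]
20 0.052 [ 0.   3.3 -3.3] [ 4. -0.  0.]
24 0.061 [-0.   2.7 -2.8] [ 4. -0.  0.]
28 0.07 [ 0.   2.3 -2.3] [ 4.  0. -0.]
32 0.079 [-0.   1.8 -1.8] [ 4. -0.  0.]
36 0.087 [-0.   1.5 -1.1] [4. 0. 0.]
40 0.095 [-0.   1.3 -0.5] [ 4.  0. -0.]
```

```bash
python3 -m crank '[{"jaw":0,"x":0,"y":6,"z":-6.1,"ax":4,"ay":0,"az":0},{"jaw":0,"x":0,"y":5.2,"z":-4.1,"ax":4,"ay":0,"az":0},{"jaw":0,"x":0,"y":4.6,"z":-3.9,"ax":4,"ay":0,"az":0},{"jaw":0,"x":0,"y":3.9,"z":-3.6,"ax":4,"ay":0,"az":0},{"jaw":0,"x":0,"y":3.3,"z":-3.3,"ax":4,"ay":0,"az":0}]'; python3 -m crank '[{"jaw":0,"x":0,"y":2.7,"z":-2.8,"ax":4,"ay":0,"az":0},{"jaw":0,"x":0,"y":2.3,"z":-2.3,"ax":4,"ay":0,"az":0},{"jaw":0,"x":0,"y":1.8,"z":-2.4,"ax":4,"ay":0,"az":0},{"jaw":0,"x":0,"y":1.5,"z":-2.4,"ax":4,"ay":0,"az":0},{"jaw":0,"x":0,"y":0,"z":0,"ax":0,"ay":0,"az":0}]'
python3 - <<'E'
from h import *
P,R=scoop(.0015,.087,36);go(P,R);print(readout.get_obs()['q'].round(2))
ims=[]
for n in("top","side"):
    p,d=eyes.read_camera(n);np.savez(f"{n}6.npz",p=p,d=d);ims.append(p)
a=cv2.resize(ims[0][180:320,245:415],None,fx=2.3,fy=2.3);b=cv2.resize(ims[1][180:290,270:385],None,fx=3,fy=3)
h=min(a.shape[0],b.shape[0]);cv2.imwrite("pics/p6.png",np.hstack([a[:h],b[:h]])[...,::-1])
E
```

```text
t: 19.58
eef_pos: [0.5552, 0.11, 0.1598]
tool_rot: [-0.015, 0.989, -0.145, 0.002]
contact_force: [0.1, -0.5, -3.4]
gripper_width: 0.216
t: 20.2
eef_pos: [0.5523, 0.0995, 0.1688]
tool_rot: [-0.152, 0.977, -0.145, 0.022]
contact_force: [-0.6, 0.1, -4.5]
gripper_width: 0.218
pos [0.5523 0.0995 0.1688] shift first: [ 1.1 -1.1  0.6] turn: [ 0.01  0.06 -0.05] F [-0.6  0.1 -4.5] t 20.2 jaw 0.218
[-0.91  0.52  1.04  2.04 -0.94  0.99 -1.21]
```

View pics/p6.png

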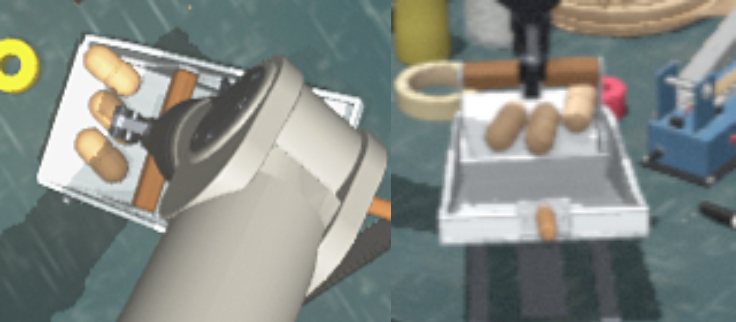

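Three grips are clearly visible in the bowl, and the fourth may be behind the rear wall. I'll tilt further and lift.

```bash
python3 -m crank '[{"jaw":0,"x":0,"y":1,"z":-5,"ax":4,"ay":0,"az":0},{"jaw":0,"x":0,"y":1,"z":-5,"ax":4,"ay":0,"az":0},{"jaw":0,"x":0,"y":1,"z":-5,"ax":3,"ay":0,"az":0},{"jaw":0,"x":0,"y":0,"z":0,"ax":0,"ay":0,"az":0},{"jaw":0,"x":0,"y":0,"z":0,"ax":0,"ay":0,"az":0},{"jaw":0,"x":0,"y":0,"z":0,"ax":0,"ay":0,"az":0}]'
python3 - <<'E'
from h import *
p,R=tool();go([p[0],p[1],p[2]+.1],R);print(readout.get_obs()['q'].round(2))
for n in("top","side"):
    p,d=eyes.read_camera(n);np.savez(f"{n}7.npz",p=p,d=d)
    hsv=cv2.cvtColor(p,cv2.COLOR_RGB2HSV);m=cv2.inRange(hsv,(8,60,90),(20,255,255))
    k=np.zeros_like(m);s=np.s_[185:270,255:350] if n=="top" else np.s_[195:260,290:370];k[s]=m[s]
    N,l,st,c=cv2.connectedComponentsWithStats(k)
    for i in range(1,N):
        if st[i,4]>30:
            v,u=np.nonzero((l==i)&(d>0));X=deep(n,np.c_[u,v],d[v,u]);M=np.median(X,0);e=M-FOOT
            print(n,c[i].round(),st[i,4],M.round(3),"pan",(e@PX).round(3),(e@uy).round(3),(e@PZ).round(3))
E
```

```text
t: 21.05
eef_pos: [0.5509, 0.0941, 0.1819]
tool_rot: [-0.245, 0.959, -0.14, 0.036]
contact_force: [0.2, 0.0, -3.6]
gripper_width: 0.221
pos [0.5509 0.0941 0.1819] shift first: [ -0.  -47.9 -87.8] turn: [0. 0. 0.] F [ 0.2  0.  -3.6] t 21.05 jaw 0.221
[-0.75  0.47  0.95  2.08 -1.09  1.04 -1.01]
top [320. 220.] 469 [0.594 0.083 0.205] pan 0.136 0.043 0.143
top [301. 230.] 179 [0.577 0.129 0.138] pan 0.078 0.012 0.091
top [313. 257.] 382 [0.518 0.1   0.207] pan 0.142 -0.035 0.143
side [330. 201.] 147 [0.583 0.064 0.206] pan 0.157 0.037 0.137
side [303. 202.] 164 [0.509 0.086 0.205] pan 0.157 -0.04 0.137
side [327. 220.] 292 [0.583 0.102 0.126] pan 0.097 0.026 0.073
side [307. 227.] 61 [0.525 0.099 0.117] pan 0.113 -0.029 0.058
side [321. 254.] 55 [ 0.484 -0.141  0.166] pan 0.357 0.001 0.029
```

```bash
python3 -m crank '[{"jaw":0,"x":0,"y":-12,"z":-22,"ax":0,"ay":0,"az":0},{"jaw":0,"x":0,"y":-16,"z":-30,"ax":0,"ay":0,"az":0},{"jaw":0,"x":0,"y":-16,"z":-30,"ax":0,"ay":0,"az":0},{"jaw":0,"x":0,"y":-8,"z":-14,"ax":0,"ay":0,"az":0},{"jaw":0,"x":0,"y":0,"z":0,"ax":0,"ay":0,"az":0}]'
python3 - <<'E'
from h import *
p,R=tool();go(p,R);print(readout.get_obs()['q'].round(2))
ims=[]
for n in("top","side"):
    p,d=eyes.read_camera(n);np.savez(f"{n}8.npz",p=p,d=d);ims.append(p)
a=cv2.resize(ims[0][180:320,245:415],None,fx=2.3,fy=2.3);b=cv2.resize(ims[1][150:290,270:385],None,fx=2.3,fy=2.3)
h=min(a.shape[0],b.shape[0]);cv2.imwrite("pics/p8.png",np.hstack([a[:h],b[:h]])[...,::-1])
E
```

```text
t: 21.78
eef_pos: [0.5512, 0.0929, 0.2924]
tool_rot: [-0.246, 0.958, -0.14, 0.037]
contact_force: [0.0, -0.2, -5.2]
gripper_width: 0.218
pos [0.5512 0.0929 0.2924] shift first: [0. 0. 0.] turn: [0. 0. 0.] F [ 0.  -0.2 -5.2] t 21.77 jaw 0.218
[-0.9   0.3   1.1   1.97 -0.86  1.14 -1.27]
```

View pics/p8.png

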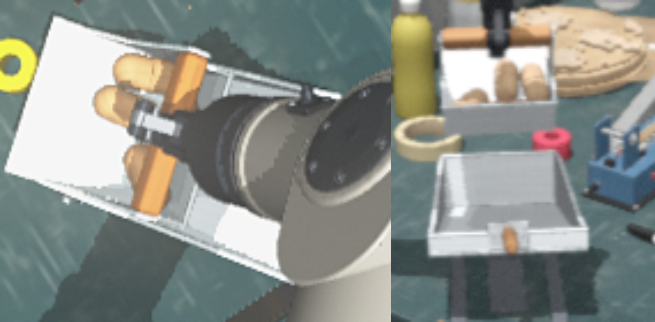

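The scoop is lifted with grips at its rear. The pan below, seen in the side view at (430–585, 155–250), is empty. Going to the bin.

Run:
```python
from h import *
p,R=tool();go([.378,-.31,.31],R)
# yaw-only turn by +14.5 deg about world z, in tool axes
print((R.inv()*Rot.from_euler('z',14.3,degrees=True)*R).as_rotvec(degrees=True).round(1))
hsv=cv2.cvtColor(np.load("top0.npz")["p"],cv2.COLOR_RGB2HSV)
```

```text
pos [0.5501 0.093  0.2906] shift first: [ -49.4  372.7 -226. ] turn: [0. 0. 0.] F [-0.2  0.1 -4.6] t 21.88 jaw 0.219
[ -0.   -6.9 -12.5]
```

```bash
python3 -m crank '[{"jaw":0,"x":-2.5,"y":18.6,"z":-11.3,"ax":0,"ay":0,"az":0},{"jaw":0,"x":-4,"y":29.8,"z":-18,"ax":0,"ay":0,"az":0},{"jaw":0,"x":-6,"y":44.7,"z":-27.1,"ax":0,"ay":0,"az":0},{"jaw":0,"x":-6,"y":44.7,"z":-27.1,"ax":0,"ay":0,"az":0},{"jaw":0,"x":-6,"y":44.7,"z":-27.1,"ax":0,"ay":0,"az":0},{"jaw":0,"x":-6,"y":44.7,"z":-27.1,"ax":0,"ay":0,"az":0},{"jaw":0,"x":-6,"y":44.7,"z":-27.1,"ax":0,"ay":0,"az":0},{"jaw":0,"x":-6,"y":44.7,"z":-27.1,"ax":0,"ay":0,"az":0},{"jaw":0,"x":-4.5,"y":33.6,"z":-20.3,"ax":0,"ay":0,"az":0},{"jaw":0,"x":-3,"y":22.4,"z":-13.6,"ax":0,"ay":0,"az":0},{"jaw":0,"x":0,"y":0,"z":0,"ax":0,"ay":-3.5,"az":-6.2},{"jaw":0,"x":0,"y":0,"z":0,"ax":0,"ay":-3.4,"az":-6.3}]'
python3 - <<'E'
from h import *
p,R=tool();go([.378,-.315,.24],R);print(readout.get_obs()['q'].round(2),"ty",R.apply([0,1,0]).round(3),"tx",R.apply([1,0,0]).round(3),"lip",(p+R.apply(LIP)).round(3))
E
```

```text
t: 23.38
eef_pos: [0.3762, -0.3111, 0.3097]
tool_rot: [-0.248, 0.969, -0.02, 0.004]
contact_force: [-0.4, -0.8, -3.5]
gripper_width: 0.217
pos [ 0.3762 -0.3111  0.3097] shift first: [ 2.  36.8 59.3] turn: [0. 0. 0.] F [-0.4 -0.8 -3.5] t 23.38 jaw 0.217
[ 0.06  0.48  1.04  1.75 -0.63  1.64 -0.36] ty [-0.037 -0.876 -0.481] tx [ 0.999 -0.042 -0.001] lip [ 0.382 -0.197  0.272]
```

```bash
python3 -m crank '[{"jaw":0,"x":1,"y":18.4,"z":29.6,"ax":0,"ay":0,"az":0},{"jaw":0,"x":1,"y":18.4,"z":29.6,"ax":0,"ay":0,"az":0},{"jaw":0,"x":0,"y":0,"z":0,"ax":-9,"ay":0,"az":0},{"jaw":0,"x":0,"y":0,"z":0,"ax":-10,"ay":0,"az":0},{"jaw":0,"x":0,"y":0,"z":0,"ax":-10,"ay":0,"az":0}]'
python3 - <<'E'
from h import *
p,R=tool();go([.374,-.31,.20],R);print(readout.get_obs()['q'].round(2),"ty",R.apply([0,1,0]).round(3),"lip",(p+R.apply(LIP)).round(3))
E
```

```text
t: 24.0
eef_pos: [0.378, -0.3148, 0.2404]
tool_rot: [-0.001, 1.0, -0.023, -0.001]
contact_force: [-0.4, 0.9, -3.0]
gripper_width: 0.214
pos [ 0.378  -0.3148  0.2404] shift first: [-4.1 -4.5 40.4] turn: [0. 0. 0.] F [-0.4  0.9 -3. ] t 24.0 jaw 0.214
[-0.45  0.38  1.29  2.02 -0.42  1.06 -0.57] ty [-0.045 -0.999 -0.003] lip [ 0.383 -0.232  0.152]
```

```bash
python3 -m crank '[{"jaw":0,"x":-4,"y":0,"z":35,"ax":-5,"ay":0,"az":0},{"jaw":0,"x":0,"y":0,"z":0,"ax":-10,"ay":0,"az":0},{"jaw":0,"x":0,"y":0,"z":0,"ax":-10,"ay":0,"az":0},{"jaw":0,"x":0,"y":0,"z":0,"ax":-10,"ay":0,"az":0},{"jaw":0,"x":0,"y":0,"z":0,"ax":-5,"ay":0,"az":0},{"jaw":0,"x":0,"y":0,"z":0,"ax":0,"ay":0,"az":0},{"jaw":0,"x":0,"y":0,"z":0,"ax":0,"ay":0,"az":0}]'
python3 - <<'E'
from h import *
p,R=tool();go([.374,-.31,.20],R);print(readout.get_obs()['q'].round(2),"ty",R.apply([0,1,0]).round(3),"lip",(p+R.apply(LIP)).round(3))
E
```

```text
t: 24.88
eef_pos: [0.3743, -0.3144, 0.2059]
tool_rot: [0.335, 0.942, -0.021, -0.009]
contact_force: [-0.5, 0.3, -2.6]
gripper_width: 0.217
pos [ 0.3743 -0.3144  0.2059] shift first: [-0.5 -7.1  1.8] turn: [0. 0. 0.] F [-0.5  0.3 -2.6] t 24.88 jaw 0.217
[-0.95  0.6   1.44  2.33  0.09  0.47 -1.31] ty [-0.034 -0.775  0.632] lip [ 0.376 -0.306  0.085]
```

Run:
```python
from h import *
ims=[]
for n in("top","side"):
    p,d=eyes.read_camera(n);np.savez(f"{n}9.npz",p=p,d=d);ims.append(p)
a=cv2.resize(ims[0][190:380,245:565],None,fx=1.4,fy=1.4);b=cv2.resize(ims[1][180:400,230:380],None,fx=1.2,fy=1.2)
h=min(a.shape[0],b.shape[0]);cv2.imwrite("pics/p9.png",np.hstack([a[:h],b[:h]])[...,::-1])
```

```text
(no output)
```

View pics/p9.png

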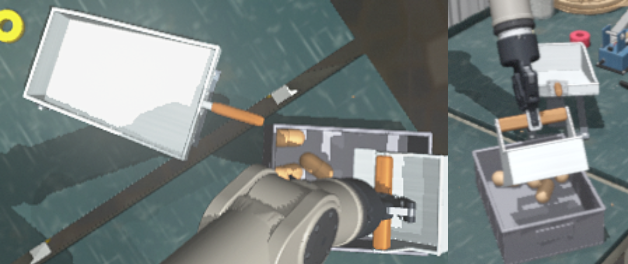

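The pan is empty. The bin shows grips at (290,138), (288,170) and (315,165), with some hidden under the arm, and the bowl seen from above is clean. I'll lift out, level, and count them once clear.

```bash
python3 -m crank '[{"jaw":0,"x":0,"y":18,"z":-22,"ax":0,"ay":0,"az":0},{"jaw":0,"x":0,"y":26,"z":-32,"ax":0,"ay":0,"az":0},{"jaw":0,"x":0,"y":26,"z":-32,"ax":0,"ay":0,"az":0},{"jaw":0,"x":0,"y":0,"z":0,"ax":10,"ay":0,"az":0},{"jaw":0,"x":0,"y":0,"z":0,"ax":10,"ay":0,"az":0},{"jaw":0,"x":0,"y":0,"z":0,"ax":10,"ay":0,"az":0},{"jaw":0,"x":0,"y":0,"z":0,"ax":9.2,"ay":0,"az":0}]'
python3 - <<'E'
from h import *
go([.53,.04,.29],rot(73.3));print(readout.get_obs()['q'].round(2))
E
```

```text
t: 25.85
eef_pos: [0.3524, -0.2872, 0.2856]
tool_rot: [-0.016, 1.0, -0.02, -0.013]
contact_force: [-0.1, -0.3, -3.9]
gripper_width: 0.216
pos [ 0.3524 -0.2872  0.2856] shift first: [ 164.7 -333.9    1.4] turn: [  -2.56   -2.26 -165.51] F [-0.1 -0.3 -3.9] t 25.85 jaw 0.216
[-1.09 -0.34  1.46  2.02  0.33  1.22 -1.38]
```

```bash
python3 -m crank '[{"jaw":0,"x":16,"y":-34,"z":0,"ax":-2.5,"ay":-2,"az":0},{"jaw":0,"x":20.6,"y":-41.7,"z":0,"ax":0,"ay":0,"az":0},{"jaw":0,"x":20.6,"y":-41.7,"z":0,"ax":0,"ay":0,"az":0},{"jaw":0,"x":20.6,"y":-41.7,"z":0,"ax":0,"ay":0,"az":0},{"jaw":0,"x":20.6,"y":-41.7,"z":0,"ax":0,"ay":0,"az":0},{"jaw":0,"x":20.6,"y":-41.7,"z":0,"ax":0,"ay":0,"az":0},{"jaw":0,"x":20.6,"y":-41.7,"z":0,"ax":0,"ay":0,"az":0},{"jaw":0,"x":20.6,"y":-41.7,"z":0,"ax":0,"ay":0,"az":0}]'
python3 - <<'E'
from h import *
go([.53,.04,.26],rot(73.3));print(readout.get_obs()['q'].round(2))
for n in("top","side"):
    p,d=eyes.read_camera(n);np.savez(f"{n}10.npz",p=p,d=d)
    hsv=cv2.cvtColor(p,cv2.COLOR_RGB2HSV);m=cv2.inRange(hsv,(8,60,60),(20,255,255))
    k=np.zeros_like(m);s=np.s_[275:375,432:556] if n=="top" else np.s_[295:390,252:360];k[s]=m[s]
    N,l,st,c=cv2.connectedComponentsWithStats(k)
    for i in range(1,N):
        if st[i,4]>20: print(n,c[i].round(),st[i,2:])
a=cv2.resize(np.load("top10.npz")["p"][180:385,165:565],None,fx=1.5,fy=1.5);b=cv2.resize(np.load("side10.npz")["p"][280:400,240:370],None,fx=1.5,fy=1.5)
c=np.zeros((a.shape[0],b.shape[1],3),np.uint8);c[:b.shape[0]]=b
cv2.imwrite("pics/p10.png",np.hstack([a,c])[...,::-1])
E
```

```text
t: 26.85
eef_pos: [0.4694, 0.0353, 0.3017]
tool_rot: [0.008, 1.0, -0.02, -0.008]
contact_force: [0.3, -0.8, -2.4]
gripper_width: 0.222
pos [0.4694 0.0353 0.3017] shift first: [61.  -7.8 40.7] turn: [  -1.07    1.47 -165.6 ] F [ 0.3 -0.8 -2.4] t 26.85 jaw 0.222
[-1.87 -0.34  1.46  1.98  0.36  1.25 -2.16]
top [451. 287.] [ 21  13 127]
top [455. 318.] [ 43  48 539]
side [322. 322.] [ 17  19 212]
side [294. 331.] [ 51  31 688]
```

View pics/p10.png

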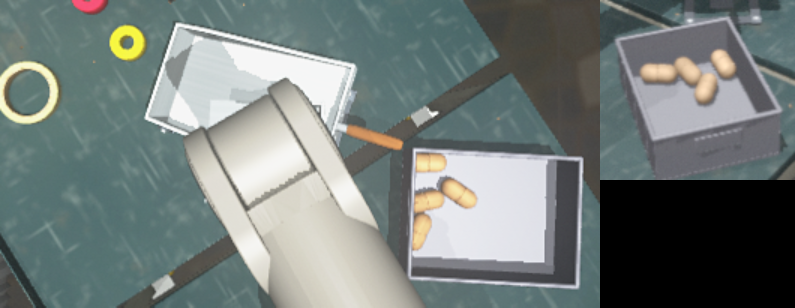

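Picture: all four grips lie in the bin, near its left wall, and the pan is empty and propped. That was my last picture view. Now bringing the scoop back.

```bash
python3 -m crank '[{"jaw":0,"x":25,"y":-3,"z":0,"ax":0,"ay":0,"az":0},{"jaw":0,"x":35,"y":-4,"z":0,"ax":0,"ay":0,"az":0},{"jaw":0,"x":0,"y":0,"z":0,"ax":0,"ay":0,"az":-10},{"jaw":0,"x":0,"y":0,"z":0,"ax":0,"ay":0,"az":-10},{"jaw":0,"x":0,"y":0,"z":0,"ax":0,"ay":0,"az":-10},{"jaw":0,"x":0,"y":0,"z":0,"ax":0,"ay":0,"az":-10},{"jaw":0,"x":0,"y":0,"z":0,"ax":0,"ay":0,"az":-10},{"jaw":0,"x":0,"y":0,"z":0,"ax":0,"ay":0,"az":-10}]'
python3 - <<'E'
from h import *
go([.53,.04,.28],rot(73.3));print(readout.get_obs()['q'].round(2))
E
```

```text
t: 27.95
eef_pos: [0.49, 0.0348, 0.3204]
tool_rot: [0.01, 0.875, 0.485, 0.006]
contact_force: [0.2, -0.3, -2.1]
gripper_width: 0.216
pos [0.49   0.0348 0.3204] shift first: [25.7 30.2 41.1] turn: [   0.95    1.25 -105.33] F [ 0.2 -0.3 -2.1] t 27.95 jaw 0.216
[-1.87 -0.34  1.46  1.93  0.37  1.26 -1.1 ]
```

```bash
python3 -m crank '[{"jaw":0,"x":8,"y":10,"z":10,"ax":0,"ay":0,"az":0},{"jaw":0,"x":9,"y":10,"z":10,"ax":0,"ay":0,"az":0},{"jaw":0,"x":9,"y":10,"z":10,"ax":0,"ay":0,"az":0},{"jaw":0,"x":0,"y":0,"z":0,"ax":0,"ay":0,"az":-10},{"jaw":0,"x":0,"y":0,"z":0,"ax":0,"ay":0,"az":-10},{"jaw":0,"x":0,"y":0,"z":0,"ax":0,"ay":0,"az":-10},{"jaw":0,"x":0,"y":0,"z":0,"ax":0,"ay":0,"az":-10},{"jaw":0,"x":0,"y":0,"z":0,"ax":0,"ay":0,"az":-10},{"jaw":0,"x":0,"y":0,"z":0,"ax":0,"ay":0,"az":-10}]'
python3 - <<'E'
from h import *
go([.42,.33,.25],rot(73.3));print(readout.get_obs()['q'].round(2))
E
```

```text
t: 29.08
eef_pos: [0.4933, 0.0387, 0.3079]
tool_rot: [0.024, 0.514, 0.857, 0.009]
contact_force: [0.5, 0.1, -2.0]
gripper_width: 0.22
pos [0.4933 0.0387 0.3079] shift first: [293.3  70.1  51.2] turn: [  1.4    2.64 -45.24] F [ 0.5  0.1 -2. ] t 29.07 jaw 0.22
[-1.87 -0.34  1.45  1.96  0.39  1.2  -0.07]
```

```bash
python3 -m crank '[{"jaw":0,"x":36,"y":9,"z":5,"ax":0,"ay":0,"az":-6},{"jaw":0,"x":36,"y":9,"z":5,"ax":0,"ay":0,"az":0},{"jaw":0,"x":36,"y":9,"z":5,"ax":0,"ay":0,"az":0},{"jaw":0,"x":36,"y":9,"z":5,"ax":0,"ay":0,"az":0}]'
python3 - <<'E'
from h import *
go([.42,.33,.25],rot(73.3));print(readout.get_obs()['q'].round(2))
E
```

```text
t: 29.58
eef_pos: [0.4464, 0.1798, 0.2848]
tool_rot: [0.025, 0.472, 0.881, 0.008]
contact_force: [0.7, 0.1, -2.1]
gripper_width: 0.22
pos [0.4464 0.1798 0.2848] shift first: [140.9  60.1  31.9] turn: [  1.32   2.74 -39.59] F [ 0.7  0.1 -2.1] t 29.57 jaw 0.22
[-2.18 -0.34  1.45  2.02  0.41  1.16 -0.3 ]
```

```bash
python3 -m crank '[{"jaw":0,"x":35,"y":15,"z":8,"ax":0,"ay":0,"az":0},{"jaw":0,"x":35,"y":15,"z":8,"ax":0,"ay":0,"az":0},{"jaw":0,"x":35,"y":15,"z":8,"ax":0,"ay":0,"az":0},{"jaw":0,"x":35,"y":15,"z":8,"ax":0,"ay":0,"az":0},{"jaw":0,"x":0,"y":0,"z":25,"ax":0,"ay":0,"az":-10},{"jaw":0,"x":0,"y":0,"z":25,"ax":0,"ay":0,"az":-10},{"jaw":0,"x":0,"y":0,"z":0,"ax":0,"ay":0,"az":-10},{"jaw":0,"x":0,"y":0,"z":0,"ax":1.3,"ay":2.7,"az":-9.6}]'
python3 - <<'E'
from h import *
go([.4053,.3609,.12],rot(72.9));print(readout.get_obs()['q'].round(2))
E
```

```text
t: 30.58
eef_pos: [0.363, 0.2842, 0.2467]
tool_rot: [0.022, 0.141, 0.99, 0.015]
contact_force: [0.1, -0.6, -2.3]
gripper_width: 0.214
pos [0.363  0.2842 0.2467] shift first: [-14.3  80.7 130.4] turn: [2.11 2.18 0.93] F [ 0.1 -0.6 -2.3] t 30.57 jaw 0.214
[-2.43 -0.34  1.45  2.11  0.42  1.06  0.11]
```

```bash
python3 -m crank '[{"jaw":0,"x":-5,"y":27,"z":15,"ax":1,"ay":1,"az":0.4},{"jaw":0,"x":-5,"y":27,"z":15,"ax":1,"ay":1,"az":0.4},{"jaw":0,"x":-4,"y":27,"z":15,"ax":0,"ay":0,"az":0},{"jaw":0,"x":0,"y":0,"z":0,"ax":0,"ay":0,"az":0}]'
python3 - <<'E'
from h import *
go([.4053,.3609,.12],rot(72.9));print(readout.get_obs()['q'].round(2))
E
```

```text
t: 31.08
eef_pos: [0.348, 0.3138, 0.2523]
tool_rot: [0.022, 0.149, 0.988, 0.024]
contact_force: [0.2, -0.0, -2.4]
gripper_width: 0.216
pos [0.348  0.3138 0.2523] shift first: [-35.8  54.7 136.8] turn: [ 3.09  2.09 -0.1 ] F [ 0.2 -0.  -2.4] t 31.07 jaw 0.216
[-2.5  -0.34  1.45  2.1   0.41  1.06  0.03]
```

The arm has settled against two joint limits (q2 and q3). I'll lean the tool sideways to free q2, then work back.

```bash
python3 - <<'E'
from h import *
p,R=tool(); w=-20*np.array([np.cos(np.radians(45)),np.sin(np.radians(45)),0]);print(R.inv().apply(w).round(1))
E
python3 -m crank '[{"jaw":0,"x":0,"y":0,"z":0,"ax":2.3,"ay":-4.4,"az":0},{"jaw":0,"x":0,"y":0,"z":0,"ax":2.3,"ay":-4.4,"az":0},{"jaw":0,"x":0,"y":0,"z":0,"ax":2.3,"ay":-4.4,"az":0},{"jaw":0,"x":0,"y":0,"z":0,"ax":2.3,"ay":-4.4,"az":0}]'
python3 - <<'E'
from h import *
go([.42,.35,.22],rot(72.9));print(readout.get_obs()['q'].round(2))
E
```

```text
[  9.3 -17.7  -1.3]
t: 31.58
eef_pos: [0.3412, 0.3025, 0.2611]
tool_rot: [0.163, 0.153, 0.972, -0.074]
contact_force: [0.3, -0.2, -2.6]
gripper_width: 0.218
pos [0.3412 0.3025 0.2611] shift first: [-44.   74.   52.5] turn: [-5.59 19.86 -0.8 ] F [ 0.3 -0.2 -2.6] t 31.57 jaw 0.218
[-2.74 -0.34  1.45  2.13  0.71  1.27 -0.35]
```

```bash
python3 -m crank '[{"jaw":0,"x":0,"y":0,"z":0,"ax":-2.3,"ay":4.4,"az":0},{"jaw":0,"x":0,"y":0,"z":0,"ax":-2.3,"ay":4.4,"az":0},{"jaw":0,"x":0,"y":0,"z":0,"ax":-2.3,"ay":4.4,"az":0},{"jaw":0,"x":0,"y":0,"z":0,"ax":-2.3,"ay":4.4,"az":0},{"jaw":0,"x":0,"y":0,"z":0,"ax":-2.3,"ay":4.4,"az":0},{"jaw":0,"x":0,"y":0,"z":0,"ax":-2.3,"ay":4.4,"az":0},{"jaw":0,"x":0,"y":0,"z":0,"ax":-2.3,"ay":4.4,"az":0},{"jaw":0,"x":0,"y":0,"z":0,"ax":-2.3,"ay":4.4,"az":0}]'
python3 - <<'E'
from h import *
go([.42,.35,.22],rot(72.9));print(readout.get_obs()['q'].round(2))
E
```

```text
t: 32.58
eef_pos: [0.3339, 0.2994, 0.2665]
tool_rot: [-0.114, 0.14, 0.975, 0.132]
contact_force: [0.5, -0.8, -2.2]
gripper_width: 0.219
pos [0.3339 0.2994 0.2665] shift first: [-80.2  62.4  42.5] turn: [ 13.13 -15.22   0.74] F [ 0.5 -0.8 -2.2] t 32.58 jaw 0.219
[-2.24 -0.34  1.45  2.11 -0.01  0.99  0.51]
```

```bash
python3 -m crank '[{"jaw":0,"x":-20,"y":16,"z":10,"ax":0,"ay":0,"az":0},{"jaw":0,"x":-20,"y":16,"z":10,"ax":0,"ay":0,"az":0},{"jaw":0,"x":-20,"y":16,"z":10,"ax":0,"ay":0,"az":0},{"jaw":0,"x":-20,"y":16,"z":10,"ax":0,"ay":0,"az":0}]'
python3 - <<'E'
from h import *
go([.42,.35,.22],rot(72.9));print(readout.get_obs()['q'].round(2))
E
```

```text
t: 33.08
eef_pos: [0.3567, 0.3147, 0.2737]
tool_rot: [-0.083, 0.146, 0.975, 0.145]
contact_force: [0.0, 0.3, -1.7]
gripper_width: 0.214
pos [0.3567 0.3147 0.2737] shift first: [-61.4  37.9  54. ] turn: [ 15.08 -11.89   0.07] F [ 0.   0.3 -1.7] t 33.08 jaw 0.214
[-2.26 -0.34  1.45  2.09  0.04  0.95  0.47]
```

Fitting a simple 7-joint model to the logged joint/pose pairs, to see which motions free the limits.

```bash
cat > kin.py <<'E'
import numpy as np
from scipy.spatial.transform import Rotation as Rot
from scipy.optimize import least_squares
D=[([-1.239,.4778,.0223,1.5565,-.0115,1.1093,-.0831],[.28715,.61021,.23032],[0,.2181,.9759,-.0009]),
([-.51,.22,.71,1.99,-.17,.98,-.02],[.4913,-.1085,.231],[0,.805,.593,0]),
([-.26,.55,.51,2.13,-.49,.57,.31],[.4868,-.13,.0323],[.001,.803,.596,.001]),
([-.9,.55,.97,2.03,-.05,.9,-.23],[.4966,-.0977,.1618],[.125,.785,.584,-.166]),
([-1.23,.25,.44,1.87,-.12,1.05,.56],[.3994,.3639,.2529],[0,.139,.99,-.002]),
([-1.17,.57,1.39,1.91,-.6,1.19,-1.43],[.5316,.041,.2562],[.001,.988,-.152,-.001]),
([-1.21,.91,1.21,1.81,-.6,1.15,-1.67],[.5617,.1264,.1367],[.158,.977,-.143,-.022]),
([-.75,.47,.95,2.08,-1.09,1.04,-1.01],[.5509,.0941,.1819],[-.245,.959,-.14,.036]),
([.06,.48,1.04,1.75,-.63,1.64,-.36],[.3762,-.3111,.3097],[-.248,.969,-.02,.004]),
([-.95,.6,1.44,2.33,.09,.47,-1.31],[.3743,-.3144,.2059],[.335,.942,-.021,-.009]),
([-2.43,-.34,1.45,2.11,.42,1.06,.11],[.363,.2842,.2467],[.022,.141,.99,.015])]
LO=np.array([-2.96,-.34,-1.41,.24,-1.37,.17,-2.96]);HI=np.array([2.96,2.1,1.46,2.44,4.51,1.92,2.96])
def ax(a,t): return Rot.from_rotvec(np.array(a)*t)
def fk(q,P,s):
    h,L1,L2,L3,y0,b1,b2=P; X,Y,Z=[1,0,0],[0,1,0],[0,0,1]
    R=ax(Z,y0+s[0]*q[0])*ax(Y,q[1]); p=np.array([0,0,h])+R.apply([0,0,L1]); 
    R=R*ax(Z,s[1]*q[2]); p=p+R.apply([b1,0,0]); R=R*ax(Y,q[3]); p=p+R.apply([b2,0,L2]); R=R*ax(Z,s[2]*q[4])*ax(Y,q[5]); p=p+R.apply([0,0,L3])
    return p,R*ax(Z,s[3]*q[6])
def fit():
    best=None
    for k in range(16):
        s=[1 if k>>i&1 else -1 for i in range(4)]
        def f(v):
            r=[]
            for q,p,w in D:
                a,R=fk(q,v[:7],s); T=Rot.from_quat([w[1],w[2],w[3],w[0]])
                r+=list((a-p)*5)+list((T.inv()*R*ax([0,0,1],v[7])).as_rotvec())
            return r
        for y0 in(0,-.1,2.37):
          for z0 in (0,1.57,-1.57,3.1):
            o=least_squares(f,[.3,.4,.4,.25,y0,0,0,z0])
            if best is None or o.cost<best[0]: best=(o.cost,s,o.x,np.abs(o.fun).max())
    return best
if __name__=="__main__":
    b=fit();print(b);np.savez("kin.npz",s=b[1],x=b[2])
E
python3 kin.py
```

```text
(np.float64(0.04508273200605585), [-1, -1, -1, -1], array([ 0.29579219,  0.49843744,  0.45141278,  0.31818282, -0.08221966,
        0.02638446, -0.03413149,  1.49492474]), np.float64(0.13881365670841903))
```

```bash
python3 - <<'E'
s=open("kin.py").read()
a=s.index("def fk");b=s.index("def fit")
s=s[:a]+'''def fk(q,P,s):
    h,L1,L2,L3,y0,a1,a2,b1,b2,c1,c2,d1,d2=P; X,Y,Z=[1,0,0],[0,1,0],[0,0,1]
    R=ax(Z,y0+s[0]*q[0]); p=np.array([0,0,h])+R.apply([a1,a2,0]); R=R*ax(Y,q[1]); p=p+R.apply([0,0,L1])
    R=R*ax(Z,s[1]*q[2]); p=p+R.apply([b1,b2,0]); R=R*ax(Y,q[3]); p=p+R.apply([c1,0,L2]); R=R*ax(Z,s[2]*q[4]); p=p+R.apply([0,c2,0]); R=R*ax(Y,q[5]); p=p+R.apply([d1,d2,L3])
    return p,R*ax(Z,s[3]*q[6])
'''+s[b:]
s=s.replace("v[:7]","v[:13]").replace("v[7]","v[13]").replace("y0,0,0,z0]","y0]+[0]*8+[z0]").replace("range(16)","[0]")
s=s.replace("b=fit();print(b)",'''b=fit();print(b[0],b[3],b[2].round(3))
    for q,p,w in D:
        a,R=fk(q,b[2][:13],b[1]);T=Rot.from_quat([w[1],w[2],w[3],w[0]]);print((a-p).round(3),(T.inv()*R*ax([0,0,1],b[2][13])).as_rotvec().round(3))''')
open("kin.py","w").write(s)
E
python3 kin.py
```

```text
0.0017943677301781498 0.021815724078738108 [ 2.8900e-01  5.4400e-01  4.7100e-01  3.3000e-01  2.0000e-03 -1.0000e-03
 -3.2000e-02 -1.0000e-03 -3.2000e-02  3.0000e-03  1.1921e+01 -1.0000e-03
 -1.1920e+01  1.5750e+00]
[-0.    -0.002 -0.001] [0.    0.    0.002]
[ 0.003 -0.003  0.003] [-0.01  -0.001  0.003]
[ 0.001 -0.004  0.002] [-0.003 -0.001  0.004]
[-0.003 -0.001 -0.001] [ 0.002 -0.005 -0.006]
[-0.002  0.004 -0.001] [-0.001  0.    -0.008]
[0.001 0.001 0.001] [-0.006  0.001 -0.007]
[-0.002  0.002 -0.001] [ 0.003 -0.001  0.   ]
[-0.002  0.002 -0.   ] [ 0.    -0.002  0.002]
[-0.001 -0.001 -0.   ] [-0.     0.004  0.01 ]
[-0.002 -0.    -0.002] [0.005 0.    0.005]
[0.001 0.001 0.001] [-0.004 -0.001 -0.004]
```

The fit is good to a few mm. I'll take a joint-space straight line back to the posture I had when I first grasped the scoop, and express it as tool-frame rows.

```bash
cat > path.py <<'E'
from h import *; import kin,sys
k=np.load("kin.npz");S=list(k["s"]);V=k["x"]
def FK(q):
    p,R=kin.fk(q,V[:13],S);return p,R*Rot.from_rotvec([0,0,V[13]])
def path(qg,n):
    q0=readout.get_obs()["q"];pm,Rm=tool();p,R=FK(q0);print("model err",(p-pm).round(4),"q",q0.round(2))
    Q=[q0+(np.array(qg)-q0)*i/n for i in range(n+1)]
    for a,b in zip(Q,Q[1:]):
        pa,Ra=FK(a);pb,Rb=FK(b);print("shift",(Ra.inv().apply(pb-pa)*1e3).round(0),"turn",(Ra.inv()*Rb).as_rotvec(degrees=True).round(1),"at",pb.round(3),"lip z",(pb+Rb.apply(LIP))[2].round(3),"rear",(pb+Rb.apply([0,.0625,.0882])).round(3))
E
python3 -c "
from path import *
path([-1.23,.25,.44,1.87,-.12,1.05,.56],10)"
```

```text
model err [-0.0007  0.0009 -0.0005] q [-2.26 -0.34  1.45  2.09  0.04  0.95  0.47]
shift [ -4.  10. -21.] turn [-0.4 -3.4 -0.5] at [0.365 0.318 0.295] lip z 0.189 rear [0.379 0.401 0.228]
shift [ -3.   9. -16.] turn [ 0.3 -3.1 -0.5] at [0.372 0.321 0.312] lip z 0.206 rear [0.389 0.403 0.244]
shift [ -2.   9. -10.] turn [ 0.8 -2.7 -0.5] at [0.377 0.325 0.324] lip z 0.218 rear [0.397 0.405 0.254]
shift [-2.  8. -4.] turn [ 1.3 -2.2 -0.5] at [0.381 0.331 0.329] lip z 0.225 rear [0.403 0.409 0.257]
shift [-1.  7.  2.] turn [ 1.7 -1.6 -0.4] at [0.384 0.338 0.329] lip z 0.226 rear [0.408 0.412 0.255]
shift [-1.  6.  7.] turn [ 2.1 -1.  -0.4] at [0.387 0.345 0.323] lip z 0.223 rear [0.412 0.417 0.246]
shift [-0.  6. 12.] turn [ 2.3 -0.4 -0.3] at [0.39  0.352 0.312] lip z 0.214 rear [0.414 0.42  0.232]
shift [-0.  5. 17.] turn [ 2.4  0.3 -0.2] at [0.393 0.358 0.296] lip z 0.201 rear [0.415 0.424 0.213]
shift [-0.  4. 21.] turn [ 2.4  1.  -0.1] at [0.396 0.364 0.275] lip z 0.184 rear [0.416 0.426 0.189]
shift [-0.  4. 24.] turn [ 2.3  1.7 -0. ] at [0.398 0.368 0.252] lip z 0.164 rear [0.414 0.428 0.163]
```

Small motions: it simply needs to rise first, then come down. I'll do the first half.

```bash
python3 -m crank '[{"jaw":0,"x":-4,"y":10,"z":-21,"ax":-0.4,"ay":-3.4,"az":-0.5},{"jaw":0,"x":-3,"y":9,"z":-16,"ax":0.3,"ay":-3.1,"az":-0.5},{"jaw":0,"x":-2,"y":9,"z":-10,"ax":0.8,"ay":-2.7,"az":-0.5},{"jaw":0,"x":-2,"y":8,"z":-4,"ax":1.3,"ay":-2.2,"az":-0.5},{"jaw":0,"x":-1,"y":7,"z":2,"ax":1.7,"ay":-1.6,"az":-0.4},{"jaw":0,"x":-1,"y":6,"z":7,"ax":2.1,"ay":-1,"az":-0.4}]'; python3 -c "
from path import *
path([-1.23,.25,.44,1.87,-.12,1.05,.56],7)"
```

```text
t: 33.83
eef_pos: [0.3873, 0.3431, 0.3241]
tool_rot: [0.032, 0.138, 0.987, 0.078]
contact_force: [0.0, 0.3, -3.1]
gripper_width: 0.217
model err [-0.0001  0.0006 -0.0008] q [-2.14 -0.02  1.35  1.97 -0.02  1.01  0.51]
shift [-1.  5. -2.] turn [ 0.7 -1.2 -0.3] at [0.39  0.348 0.326] lip z 0.227 rear [0.415 0.419 0.248]
shift [-1.  4.  3.] turn [ 1.1 -0.8 -0.3] at [0.392 0.352 0.324] lip z 0.226 rear [0.418 0.421 0.245]
shift [-0.  4.  8.] turn [ 1.4 -0.3 -0.2] at [0.394 0.357 0.316] lip z 0.22 rear [0.419 0.424 0.235]
shift [ 0.  3. 12.] turn [ 1.6  0.3 -0.2] at [0.395 0.361 0.305] lip z 0.21 rear [0.42  0.425 0.222]
shift [ 1.  2. 15.] turn [ 1.6  0.9 -0.1] at [0.397 0.364 0.289] lip z 0.197 rear [0.42  0.427 0.205]
shift [ 1.  2. 18.] turn [1.6 1.5 0. ] at [0.398 0.366 0.271] lip z 0.181 rear [0.418 0.428 0.185]
shift [ 1.  1. 20.] turn [1.4 2.1 0.1] at [0.398 0.368 0.252] lip z 0.164 rear [0.414 0.428 0.163]
```

Freed. Now level out above the original spot.

```bash
python3 -m crank '[{"jaw":0,"x":0,"y":4,"z":4,"ax":1,"ay":-0.7,"az":-0.3},{"jaw":0,"x":0,"y":4,"z":8,"ax":1.4,"ay":-0.3,"az":-0.2},{"jaw":0,"x":0,"y":3,"z":12,"ax":1.6,"ay":0.3,"az":-0.2},{"jaw":0,"x":1,"y":2,"z":15,"ax":1.6,"ay":0.9,"az":0},{"jaw":0,"x":1,"y":2,"z":18,"ax":1.6,"ay":1.5,"az":0}]'; python3 -c "
from path import *
go([.4053,.3609,.2],rot(72.9));print(readout.get_obs()['q'].round(2))"
```

```text
t: 34.45
eef_pos: [0.3934, 0.3634, 0.2683]
tool_rot: [0.009, 0.134, 0.991, 0.016]
contact_force: [-0.6, -0.5, -2.0]
gripper_width: 0.22
pos [0.3934 0.3634 0.2683] shift first: [-11.1  -1.7  68.4] turn: [2.01 0.8  1.72] F [-0.6 -0.5 -2. ] t 34.45 jaw 0.22
[-1.78  0.34  1.16  1.92 -0.37  1.07  0.83]
```

```bash
python3 -m crank '[{"jaw":0,"x":-11,"y":0,"z":18,"ax":2,"ay":0.8,"az":1.7},{"jaw":0,"x":0,"y":0,"z":25,"ax":0,"ay":0,"az":0},{"jaw":0,"x":0,"y":0,"z":25,"ax":0,"ay":0,"az":0},{"jaw":0,"x":0,"y":0,"z":25,"ax":0,"ay":0,"az":0}]'; python3 -c "
from path import *
go([.4053,.3609,.1],rot(72.9));print(readout.get_obs()['q'].round(2))"
```

```text
t: 34.95
eef_pos: [0.4046, 0.3608, 0.1751]
tool_rot: [0.0, 0.149, 0.989, 0.0]
contact_force: [-0.1, 0.7, -2.6]
gripper_width: 0.222
pos [0.4046 0.3608 0.1751] shift first: [-0.6  0.2 75.1] turn: [0.05 0.04 0.01] F [-0.1  0.7 -2.6] t 34.95 jaw 0.222
[-1.6   0.5   1.01  1.98 -0.52  0.95  0.95]
```

```bash
python3 -m crank '[{"jaw":0,"x":0,"y":0,"z":35,"ax":0,"ay":0,"az":0},{"jaw":0,"x":0,"y":0,"z":30,"ax":0,"ay":0,"az":0},{"jaw":0,"x":0,"y":0,"z":15,"ax":0,"ay":0,"az":0},{"jaw":0,"x":0,"y":0,"z":4,"ax":0,"ay":0,"az":0},{"jaw":0,"x":0,"y":0,"z":0,"ax":0,"ay":0,"az":0}]'; python3 -m crank '[{"jaw":0,"x":0,"y":0,"z":1.5,"ax":0,"ay":0,"az":0},{"jaw":0,"x":0,"y":0,"z":0,"ax":0,"ay":0,"az":0}]'; python3 -c "
from path import *
go([.4053,.3609,.0882],rot(72.9));print(readout.get_obs()['q'].round(2))"
```

```text
t: 35.58
eef_pos: [0.4053, 0.3607, 0.0928]
tool_rot: [0.0, 0.149, 0.989, 0.001]
contact_force: [-0.2, -0.1, -1.2]
gripper_width: 0.217
t: 35.83
eef_pos: [0.405, 0.3606, 0.0913]
tool_rot: [0.0, 0.149, 0.989, 0.002]
contact_force: [0.5, -0.9, -2.5]
gripper_width: 0.215
pos [0.405  0.3606 0.0913] shift first: [-0.2  0.4  3.1] turn: [ 0.18 -0.03 -0.08] F [ 0.5 -0.9 -2.5] t 35.83 jaw 0.215
[-1.49  0.61  0.88  2.03 -0.66  0.8   1.05]
```

```bash
python3 -m crank '[{"jaw":0,"x":0,"y":0,"z":1.5,"ax":0,"ay":0,"az":0},{"jaw":0,"x":0,"y":0,"z":1.2,"ax":0,"ay":0,"az":0},{"jaw":0,"x":0,"y":0,"z":0,"ax":0,"ay":0,"az":0}]'; python3 -m crank '[{"jaw":0,"x":0,"y":0,"z":0.8,"ax":0,"ay":0,"az":0},{"jaw":0,"x":0,"y":0,"z":0,"ax":0,"ay":0,"az":0}]'
```

```text
t: 36.2
eef_pos: [0.4049, 0.3605, 0.0883]
tool_rot: [-0.0, 0.149, 0.989, 0.001]
contact_force: [-2.0, 1.3, 3.3]
gripper_width: 0.218
t: 36.45
eef_pos: [0.4049, 0.3605, 0.0883]
tool_rot: [-0.001, 0.149, 0.989, 0.002]
contact_force: [-4.6, -1.5, 14.4]
gripper_width: 0.218
```

Standing on the table. I'll release and withdraw straight up.

```bash
python3 -m crank '[{"jaw":10,"x":0,"y":0,"z":-0.8,"ax":0,"ay":0,"az":0},{"jaw":40,"x":0,"y":0,"z":0,"ax":0,"ay":0,"az":0},{"jaw":80,"x":0,"y":0,"z":0,"ax":0,"ay":0,"az":0},{"jaw":80,"x":0,"y":0,"z":0,"ax":0,"ay":0,"az":0},{"jaw":80,"x":0,"y":0,"z":0,"ax":0,"ay":0,"az":0},{"jaw":80,"x":0,"y":0,"z":-20,"ax":0,"ay":0,"az":0},{"jaw":80,"x":0,"y":0,"z":-40,"ax":0,"ay":0,"az":0},{"jaw":80,"x":0,"y":0,"z":-50,"ax":0,"ay":0,"az":0},{"jaw":80,"x":0,"y":0,"z":-40,"ax":0,"ay":0,"az":0},{"jaw":80,"x":0,"y":0,"z":0,"ax":0,"ay":0,"az":0}]'
python3 - <<'E'
from h import *
o=readout.get_obs();print(o["eef_pos"],o["contact_force"],o["t"])
P,Dp=eyes.read_camera("top");S,ds=eyes.read_camera("side")
h0=np.load("top0.npz")["p"];s0=np.load("side0.npz")["p"]
hsv=lambda p:cv2.cvtColor(p,cv2.COLOR_RGB2HSV)
def cen(p,lo,hi,s):
    m=cv2.inRange(hsv(p),lo,hi)[s];v,u=np.nonzero(m);return (len(u),u.mean().round(1)+s[1].start,v.mean().round(1)+s[0].start) if len(u) else 0
T={"red":((165,120,100),(180,255,255),np.s_[160:195,205:245]),"yellow":((24,150,120),(34,255,255),np.s_[192:225,232:268]),"tape":((20,40,150),(35,150,255),np.s_[215:268,155:208]),"weight":((0,0,0),(180,255,50),np.s_[135:170,415:450]),"bar":((5,110,60),(18,255,255),np.s_[270:345,175:220]),"panhandle":((5,110,60),(18,255,255),np.s_[255:295,385:442]),"bingrips":((8,60,60),(20,255,255),np.s_[275:375,438:556])}
for n,a in T.items(): print(n,cen(h0,*a),cen(P,*a))
# bar height, propped handle height
for n,s in(("bar",np.s_[270:345,180:220]),("panhandle",np.s_[255:295,385:442])):
    m=np.zeros(Dp.shape,bool);m[s]=cv2.inRange(hsv(P),(5,110,60),(18,255,255))[s]>0
    X=cloud("top",m,Dp);print(n,np.median(X,0).round(3),len(X))
for n,s in(("sidebin",np.s_[295:390,252:360]),):
    N,l,st,c=cv2.connectedComponentsWithStats(cv2.inRange(hsv(S),(8,60,60),(20,255,255))[s]);print([(tuple(c[i].round()),st[i,4]) for i in range(1,N) if st[i,4]>20])
np.savez("end.npz",P=P,S=S)
E
```

```text
t: 37.7
eef_pos: [0.4067, 0.3607, 0.2419]
tool_rot: [0.001, 0.15, 0.989, 0.004]
contact_force: [0.6, 0.1, 0.1]
gripper_width: 0.801
[0.40668302 0.36074433 0.24191655] [0.59793382 0.08197382 0.05880621] 37.7
red (416, np.float64(224.0), np.float64(176.7)) (414, np.float64(224.0), np.float64(176.7))
yellow (362, np.float64(249.7), np.float64(208.2)) (352, np.float64(249.6), np.float64(208.1))
tape (589, np.float64(183.0), np.float64(241.2)) (560, np.float64(183.2), np.float64(240.5))
weight 0 0
bar (493, np.float64(195.0), np.float64(308.5)) (274, np.float64(197.7), np.float64(296.9))
panhandle (222, np.float64(419.2), np.float64(275.0)) (272, np.float64(415.1), np.float64(271.5))
bingrips 0 (807, np.float64(454.9), np.float64(311.1))
bar [0.427 0.353 0.12 ] 271
panhandle [ 0.491 -0.111  0.161] 272
[((np.float64(70.0), np.float64(27.0)), np.int32(214)), ((np.float64(43.0), np.float64(36.0)), np.int32(693))]
```

Run:
```python
import numpy as np
from station import ticket
a=np.load("top0.npz")["p"].astype(int);b=np.load("end.npz")["P"].astype(int)
print("weight patch diff",np.abs(a-b)[138:172,415:450].mean(),"tape",np.abs(a-b)[215:268,155:208].mean())
print(ticket.hand_in())
```

```text
weight patch diff 1.2913165266106443 tape 15.14002610656224
the job is handed in; nothing more can be done
None
```

I did the whole job in the order asked and handed it in at about 37.8 s of the 72 s allowed. I lifted the pan by its handle and left it caught in the lower notch (0.32 rad). I then scooped the four grips from the low end, tipped them into the grey bin, and stood the scoop back on its original spot.

**Last checks:**
- **Grips:** I counted all four in the bin by eye after tipping. The final check found the same grip-coloured patches in the bin. The pan looked empty.
- **Pan:** it is still propped. The top of its handle measured 0.161 m high, against about 0.160 m expected.
- **Scoop:** it is upright, with the top of the bar at 0.120 m, the same as at the start. The arm hid part of the bar, so its position is only partly confirmed by camera.
- **Bystanders:** both ribbon rolls are within 0.1 px of where they started, and the area around the weight is unchanged.

**What disagreed:**
- The masking tape's centre read 0.7 px off and its area of the picture had changed. I think this was the arm and its shadow over it, but I did not confirm that.
- My colour mask for the weight found nothing in either picture, so I compared the two pictures directly instead.
- After tipping the grips out, the arm stuck against its limits on joints 2 and 3. I freed it with a short detour while holding the empty scoop, and nothing was touched.

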